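Gauge the clearance under a microscope objective

ROBOT

A 6-joint arm with a two-finger parallel gripper is mounted at the origin on the work surface. World frame = base frame: x ahead of the robot, y to its left, z up, the work surface at z = 0. Lengths are in mm, angles in rad, forces in N, time in s.
With the tool pointing down it reaches from about 250 to 800 mm from the base axis. Payload 3.9 kg.
Tool frame: the origin (TCP) lies midway between the tips of the shut fingers; the grasp point (between the pads) lies 19 mm behind it; z points along the fingers, y is the direction in which the jaws open and shut (so a half turn about z gives the same grasp; the last joint's range is limited). The gripper opens to 85 mm and grips with 20 to 120 N. Pads are 22 mm wide; open, the fingers measure 114 mm over their backs; the gripper's body (76 mm by 85 mm) begins 54 mm behind the grasp point. The pads swing forward as they close: fully open they stand 13 mm farther back than shut.
Start: joints at [-1.196, 0.26, -0.138, 1.173, 0, 1.571], TCP at [192.19, -488.547, 231.304] pointing down, gripper open.
Joint ranges: [-2.78, 2.78], [-0.83, 1.72], [-1.28, 1.37], [-1.9, 2.12], [-1.57, 1.48], [-3.14, 3.14]. Speed limits (rad/s): [2.57, 2.57, 3.14, 3.14, 3.14, 3.14].

INTERFACE

Orientations are given as a unit quaternion [x, y, z, w].
In Python, from cell import arm, viewer, order gives the robot as it stands.
- The arm moves only by the shell command python3 -m pendant 'ROWS' [FORCE]. ROWS is JSON, a list of rows, each a list of 3 entries, a list of its own where there are three numbers: the turn, a rotation vector about the world's x, y, z in degrees, then the shift along the world's x, y, z in cm, then the opening, from 0 (shut) to 1 (fully open). A call has 1 to 8 rows; each row shifts and turns the pose as measured when the row begins; what a row does not reach is not made up. A row lasts 1/8 s, in which the tool goes at most 62.5 mm and 10.7 degrees, less where a joint would pass 70% of its speed; a pose out of reach is approached as far as the arm can. A call is refused whole if a number of a shift passes 6.25 or a number of a turn 10.7, either way. A call with a gripper value outside its range is refused whole. The fingers move at their own pace and stop on an object; FORCE is the grip in N (left out, the last holds). Time passes only in rows, so rows that do not move let the fingers close. It gives the time, the measured TCP pose, the force and the opening at its end, in the units of the state.
- arm.observe(): the state, without advancing time (a new reading comes with each control period).
- viewer.camera(name): name is "scene" or "top"; returns a dict with "image" (480x640x3 uint8, blue, green, red), "z_map" (480x640 float32, mm along the optical axis (not along the pixel's ray), 0 where there is no reading), "vertical_fov" (degrees; the focal length in pixels is half the picture's height over the tangent of half this angle, whatever the lens; pixels are square), "cx", "cy" (the principal point, pixels), "k1" (the pictures are not rectified: a ray, as slopes to the right and down, at radius r is drawn at 1 + k1 r^2 times it, then the intrinsics apply), "R" (3x3) and "t" (3): a world point X has camera coordinates R X + t. Camera axes: x right, y down, z forward; pixel columns grow to the right and rows downward; lengths in mm; the calibration is good to about 2 mm. A picture is of the moment at which its call begins.
- order.job_done(): hands the job in, once; it reports no verdict.
The state is a dict: "time_s": time; "qpos": joint angles; "qvel": joint speeds; "effort": joint torques, N m; "tcp_pos": TCP position; "tcp_rot": TCP orientation; "contact_force": force on the tool from outside, world axes, zero at the start; "torque": the same for the moment, N m; "opening": opening from 0.0 (shut) to 1.0 (fully open).
Only numpy, scipy, OpenCV 4.12 (cv2) and the standard library are available. Lean on these libraries where they do the work, as an engineer would, in place of code of your own. Each camera call takes 0.05 s, during which the arm holds its last target.

TASK

Find which of the three setting gauges fits between the stage of the microscope and the sprung nose of its objective: slide a gauge, flat on the stage, straight in from the front, slot first, until the nose stands centred over the middle of the slot. The one that fits drags lightly under the nose; one that slides under free is too thin, and one that would have to be forced is too thick: draw it back, never force it. Leave the gauge that fits there, let go, and have the other two lying flat in the gauge tray, without knocking the microscope or the things around it.

Things in the scene. Friction and masses are not known exactly. Their poses are not given: they have to be found in the camera images.
- scope: Upright microscope, black and steel, 330 mm tall, fixed, focus locked. Origin on the bench under the optical axis; x points from its open front to its limb (a gauge goes in along +x), z up. Foot reaches 75 mm to the front, 93 mm to the back, 110 mm wide; limb 63 to 95 mm behind the axis; tube and turret (radius 32 mm at most) straight above the axis. Polished metal, friction about 0.25.
- stage_axis (a point): Where the optical axis meets the stage top, 100 mm above the bench; axes as the microscope's. Stage: flat plate, 136 (x) by 130 (y) by 9 mm, centred here, so a gauge fully in has its grip out beyond the front edge (68 mm to -x). Above is the nose's flat round end, 19 mm across, a cone to 27 mm at 4 mm up. The gap from stage to nose is unknown, 1.7 to 7.7 mm.
- nose (a joint): How far (m) the sprung nose is pushed up, 0 at rest, stop at 0.0045. Spring: about 2 N at first touch, 3 N more per mm. A gauge lifts it by its thickness less the gap. One that fits lifts it 0.1 to 3 mm: about 2 to 8 N to get the bevel under, then a drag of about 1 to 5 N. No drag: too thin. More than about 7 N to get in: too thick. Lifting it above 3 mm counts as forcing.
- tray: Shallow wooden gauge tray, fixed, 190 (x) by 214 mm (y), floor 6 mm thick, rim 6 mm wide and 14 mm high above the bench. Origin at the centre of its underside, z up. Three gauges lie on its floor about 52 mm apart, pointing along +x: thinnest at the +y side, thickest at the -y side, middle one between.
- thin_grip (a point): Gauge, 4 mm thick (the thinnest, at the tray's +y side). This point: centre of its upright black grip (44 long, 14 wide, 28 mm tall), 14 mm above the underside; x runs along the blade to its tip, z up. Flat aluminium blade 30 mm wide, level with the grip's foot, 22 to 122 mm ahead; slot 10 mm wide from the tip back 44 mm, its middle 100 mm ahead. Prong tops bevelled 25 degrees over the last 5 mm, to 1.5 mm. About 60 g.
- middle_grip (a point): Gauge, 6 mm thick (in the middle of the tray). This point: centre of its upright black grip (44 long, 14 wide, 28 mm tall), 14 mm above the underside; x runs along the blade to its tip, z up. Flat aluminium blade 30 mm wide, level with the grip's foot, 22 to 122 mm ahead; slot 10 mm wide from the tip back 44 mm, its middle 100 mm ahead. Prong tops bevelled 25 degrees over the last 5 mm, to 3.5 mm. About 76 g.
- thick_grip (a point): Gauge, 8 mm thick (the thickest, at the tray's -y side). This point: centre of its upright black grip (44 long, 14 wide, 28 mm tall), 14 mm above the underside; x runs along the blade to its tip, z up. Flat aluminium blade 30 mm wide, level with the grip's foot, 22 to 122 mm ahead; slot 10 mm wide from the tip back 44 mm, its middle 100 mm ahead. Prong tops bevelled 25 degrees over the last 5 mm, to 5.5 mm. About 92 g.
- slidebox: Bystander: wooden slide box, 85 x 150 x 30 mm, origin under its centre.
- objcase: Bystander: screw canister for a spare objective, 39 mm across, 56 mm tall, origin under its centre.
- lensfluid: Bystander: small amber bottle, 38 mm across, 75 mm tall, origin under its centre.
- dish: Bystander: covered glass culture dish, 82 mm across, 17 mm tall, origin under its centre.
Not all that is in view belongs to the job. What is shaped like the part that bears middle_grip but blue, brown or yellow is not meant.

How it is judged (in metres and radians):
On the way:
1. a gauge, held in the fingers, is going in straight from the front, flat on the stage (((x of thin_grip in the frame of stage_axis between -0.142 and -0.116 m and y of thin_grip in the frame of stage_axis between -0.01 and 0.01 m and z of thin_grip in the frame of stage_axis below 0.02 m and angle between the x axis of thin_grip and the x axis of stage_axis, either way round below 0.2 rad and contact force between the fingers and thin above 0.5 N) or (x of middle_grip in the frame of stage_axis between -0.142 and -0.116 m and y of middle_grip in the frame of stage_axis between -0.01 and 0.01 m and z of middle_grip in the frame of stage_axis below 0.02 m and angle between the x axis of middle_grip and the x axis of stage_axis, either way round below 0.2 rad and contact force between the fingers and middle above 0.5 N) or (x of thick_grip in the frame of stage_axis between -0.142 and -0.116 m and y of thick_grip in the frame of stage_axis between -0.01 and 0.01 m and z of thick_grip in the frame of stage_axis below 0.02 m and angle between the x axis of thick_grip and the x axis of stage_axis, either way round below 0.2 rad and contact force between the fingers and thick above 0.5 N))), for 0.04 s.
At the end, for the whole second after the job is handed in: One gauge lies flat on the stage, pointing straight in (within 0.12 rad), with the middle of its slot within 12 mm along and 5 mm across of the optical axis, and holds the sprung nose up by 0.1 to 3 mm (a light drag); the other two gauges lie flat on the floor of the tray; everything is let go (value of joint nose between 0.0001 and 0.003 m and ((x of thin_grip in the frame of stage_axis between -0.112 and -0.088 m and y of thin_grip in the frame of stage_axis between -0.005 and 0.005 m and z of thin_grip in the frame of stage_axis between 0.01 and 0.018 m and angle between the x axis of thin_grip and the x axis of stage_axis, either way round below 0.12 rad and angle between each of thin_grip, middle_grip, thick_grip's own z axis and vertical below 0.06 rad and x of middle_grip in the frame of tray between -0.085 and 0.085 m and y of middle_grip in the frame of tray between -0.1 and 0.1 m and z of each of middle_grip, thick_grip in the frame of tray below 0.026 m and x of thick_grip in the frame of tray between -0.085 and 0.085 m and y of thick_grip in the frame of tray between -0.1 and 0.1 m) or (x of middle_grip in the frame of stage_axis between -0.112 and -0.088 m and y of middle_grip in the frame of stage_axis between -0.005 and 0.005 m and z of middle_grip in the frame of stage_axis between 0.01 and 0.018 m and angle between the x axis of middle_grip and the x axis of stage_axis, either way round below 0.12 rad and angle between each of middle_grip, thin_grip, thick_grip's own z axis and vertical below 0.06 rad and x of thin_grip in the frame of tray between -0.085 and 0.085 m and y of thin_grip in the frame of tray between -0.1 and 0.1 m and z of each of thin_grip, thick_grip in the frame of tray below 0.026 m and x of thick_grip in the frame of tray between -0.085 and 0.085 m and y of thick_grip in the frame of tray between -0.1 and 0.1 m) or (x of thick_grip in the frame of stage_axis between -0.112 and -0.088 m and y of thick_grip in the frame of stage_axis between -0.005 and 0.005 m and z of thick_grip in the frame of stage_axis between 0.01 and 0.018 m and angle between the x axis of thick_grip and the x axis of stage_axis, either way round below 0.12 rad and angle between each of thick_grip, thin_grip, middle_grip's own z axis and vertical below 0.06 rad and x of thin_grip in the frame of tray between -0.085 and 0.085 m and y of thin_grip in the frame of tray between -0.1 and 0.1 m and z of each of thin_grip, middle_grip in the frame of tray below 0.026 m and x of middle_grip in the frame of tray between -0.085 and 0.085 m and y of middle_grip in the frame of tray between -0.1 and 0.1 m))); the robot touches nothing.
It fails at once if a gauge is forced: the nose is pushed up by more than 3 mm (value of joint nose above 0.003 m).
It fails at once if the microscope is struck or leaned on by the gripper or arm with more than 10 N (contact force between any of the fingers, the arm and scope above 10 N).
It fails at once if a gauge is rammed or pressed against the microscope with more than 40 N (contact force between any of thin, middle, thick and scope above 40 N).
It fails at once if a bystander is moved by more than 20 mm (distance of any of slidebox, objcase, lensfluid, dish from where it was at the start of the episode above 0.02 m).
It also fails if it takes over 72 s, if anything falls off the work surface, if the arm or the gripper's body presses on something with over 40 N, if the wrist force passes 120 N, or if a joint passes its speed limit or range.

## Working session

There is one attempt and no reset: what is moved stays moved. The work goes in short steps, Python scripts to look and compute and a shell command to move; the robot and the scene stay as the last step left them, time stands still between calls to the robot, and variables do not carry over. Pictures are saved under pics/ and viewed, and the job is handed in when it is done.

```bash
ls; mkdir -p pics
cat > h.py <<'E'
import numpy as np,cv2
from cell import arm,viewer,order
def grab(n,tag):
    c=viewer.camera(n); cv2.imwrite(f'pics/{tag}.png',c['image']); np.savez(f'pics/{tag}.npz',**{k:v for k,v in c.items()}); return c
def load(tag): return dict(np.load(f'pics/{tag}.npz'))
def K(c):
    f=240/np.tan(np.radians(float(c['vertical_fov']))/2)
    return np.array([[f,0,float(c['cx'])],[0,f,float(c['cy'])],[0,0,1]]),np.array([float(c['k1']),0,0,0])
def px2w(c,u,v,z=None,d=None):
    k,D=K(c); p=cv2.undistortPoints(np.array([[[u,v]]],float),k,D)[0,0]
    r=np.array([p[0],p[1],1.]); R=c['R'];t=c['t']
    if z is None:
        if d is None: d=c['z_map'][int(round(v)),int(round(u))]
        return R.T@(r*d-t)
    o=-R.T@t; w=R.T@r; return o+w*(z-o[2])/w[2]
def w2px(c,X):
    k,D=K(c); rv,_=cv2.Rodrigues(c['R']); return cv2.projectPoints(np.array(X,float).reshape(-1,3),rv,np.array(c['t'],float),k,D)[0].reshape(-1,2)
def cloud(c):
    k,D=K(c); v,u=np.mgrid[0:480,0:640]; p=cv2.undistortPoints(np.stack([u,v],-1).reshape(-1,1,2).astype(float),k,D).reshape(480,640,2)
    P=np.concatenate([p,np.ones((480,640,1))],-1)*c['z_map'][...,None]
    return (P-c['t'])@c['R']
E
python3 - <<'E'
from h import *
for n in('scene','top'):
    c=grab(n,n+'0'); print(n,c['vertical_fov'],c['cx'],c['cy'],c['k1'],c['R'].round(3).tolist(),c['t'].round(1))
print(arm.observe())
E
```

```text
pics
scene 55.21828456210471 317.9806961252897 237.6801228278491 -0.11609860187342985 [[0.715, 0.699, -0.017], [0.512, -0.539, -0.668], [-0.476, 0.469, -0.744]] [-560.3 -113.  1166.5]
top 45.49119910117681 318.1951489478061 244.63331199068088 0.02081972149441133 [[-0.027, -1.0, 0.0], [-0.988, 0.027, -0.151], [0.151, -0.004, -0.989]] [ 222.   577.5 1326.8]
{'time_s': 0.1, 'qpos': array([-1.19596614e+00,  2.60628685e-01, -1.39249535e-01,  1.17268993e+00,
        1.07419442e-05,  1.57080408e+00]), 'qvel': array([ 0.0004716 , -0.00088354,  0.00208886, -0.00098174,  0.00130503,
        0.0002628 ]), 'effort': array([-3.69120817e-04, -4.06508410e+01,  2.54526973e+01,  1.00877331e-02,
        1.24752910e-04,  1.52034664e-05]), 'tcp_pos': array([ 191.98908102, -487.97793232,  230.53911435]), 'tcp_rot': array([ 9.82489474e-01,  1.86315992e-01, -1.59789484e-04, -8.71399089e-04]), 'contact_force': array([-0.15668835,  0.34012577, -0.23433395]), 'torque': array([-0.04158189, -0.0243283 ,  0.03413306]), 'opening': 0.9952749930660109}
```

View pics/scene0.png

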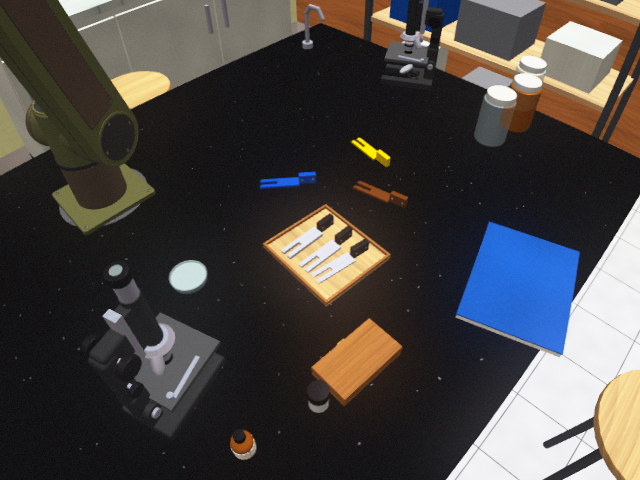

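View pics/top0.png

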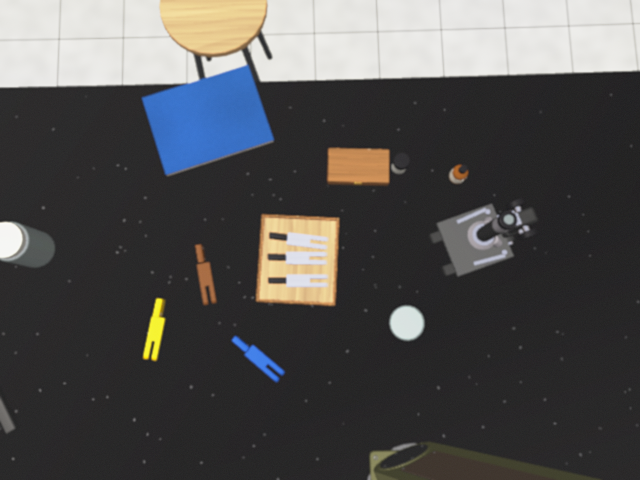

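Run:
```python
from h import *
t=load('top0'); s=load('scene0')
for n,c in(('top',t),('scene',s)):
    P=cloud(c); m=(c['z_map']>0)
    # stage
    st=m&(abs(P[...,2]-100)<4)&(P[...,0]>250)&(P[...,1]<-150)&(P[...,1]>-700)
    q=P[st][:,:2].astype(np.float32)
    print(n,len(q),q.mean(0) if len(q) else '', cv2.minAreaRect(q) if len(q) else '', np.median(P[st][:,2]))
    b=m&(abs(P[...,2])<3); print('bench z',np.median(P[b][:,2]))
    h=(255*np.clip(P[...,2]/120,0,1)).astype(np.uint8); cv2.imwrite(f'pics/h_{n}.png',cv2.applyColorMap(h,cv2.COLORMAP_JET))
for tag,(x0,y0,x1,y1),f in (('top0',(240,200,360,320),5),('top0',(420,180,560,290),5),('scene0',(70,240,250,450),3),('scene0',(250,190,400,310),5)):
    im=cv2.imread(f'pics/{tag}.png')[y0:y1,x0:x1]; cv2.imwrite(f'pics/crop_{tag}_{x0}.png',cv2.resize(im,None,fx=f,fy=f,interpolation=cv2.INTER_CUBIC))
```

```text
top 690 [ 574.1184  -187.09996] ((585.1727905273438, -192.0358428955078), (147.17832946777344, 85.85858917236328), 1.118619441986084) 100.57147495788428
bench z 0.07331184489913886
scene 1510 [ 614.6669  -183.23694] ((614.7781372070312, -185.7680206298828), (94.2642822265625, 88.49649047851562), 39.71586990356445) 99.68198231869002
bench z -0.4502318461001749
```

View pics/crop_top0_240.png

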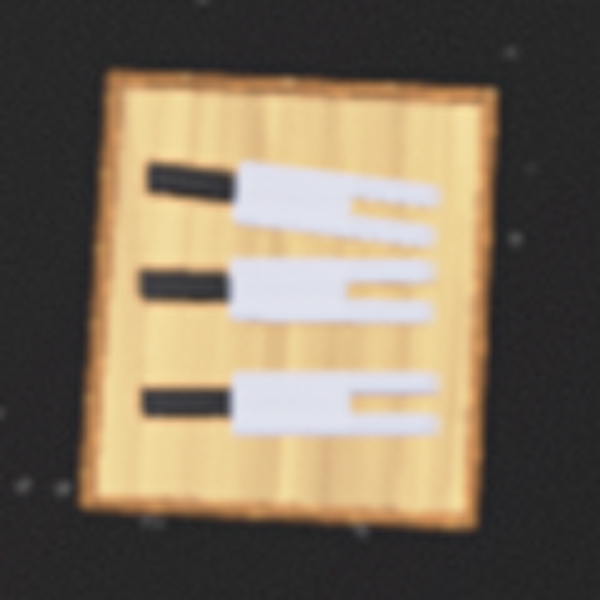

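View pics/crop_top0_420.png

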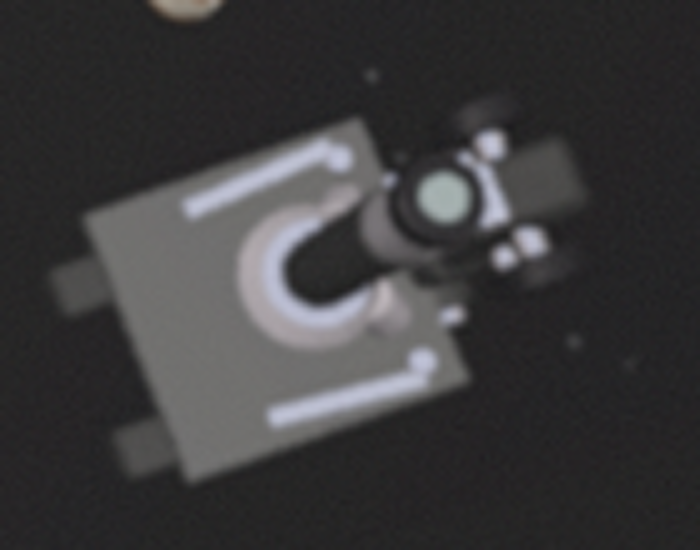

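View pics/crop_scene0_70.png

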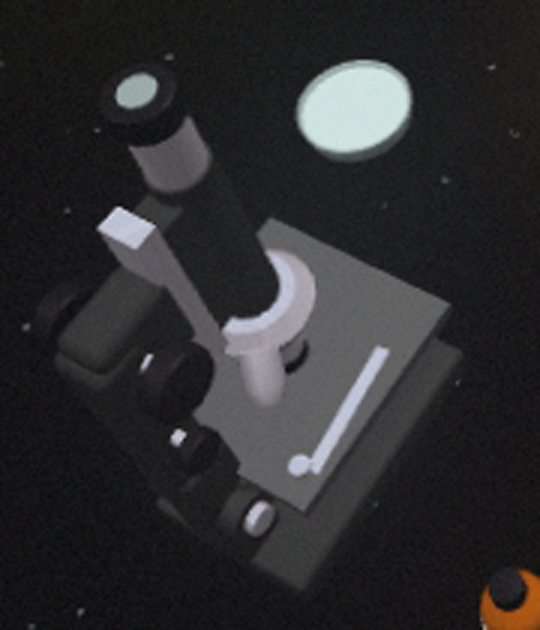

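Run:
```python
from h import *
t=load('top0'); s=load('scene0')
for c,pts in((t,[(480,240),(298,260),(407,323),(358,166),(400,160),(459,175),(505,218),(470,265),(445,240)]),(s,[(190,360),(325,250),(188,276),(355,360),(318,390),(243,445)])):
    for p in pts: print(p,px2w(c,*p).round(1))
    print()
```

```text
(480, 240) [ 564.4 -144.   171.9]
(298, 260) [551.4 256.3  13.4]
(407, 323) [392.3  -1.3  14. ]
(358, 166) [778.7 102.7  31.4]
(400, 160) [784.1   2.1  54.4]
(459, 175) [ 742.7 -138.6   54.1]
(505, 218) [ 579.9 -146.1  336.7]
(470, 265) [ 518.5 -138.3   99.4]
(445, 240) [577.3 -84.3 102. ]

(190, 360) [ 612.7 -124.2   99.1]
(325, 250) [556.5 254.9  11. ]
(188, 276) [399.7  -1.1  16.5]
(355, 360) [786.2  93.   31.5]
(318, 390) [7.852e+02 2.000e-01 5.380e+01]
(243, 445) [ 765.3 -146.5   52.9]
```

```bash
cat > m.py <<'E'
from h import *
t=load('top0'); s=load('scene0')
def T(X,Y,z,x0=420,y0=180,f=5,c=t): return px2w(c,x0+(X+.5)/f-.5,y0+(Y+.5)/f-.5,z=z)[:2]
if __name__=='__main__':
    C=np.array([T(*p,100) for p in((85,215),(362,118),(468,380),(190,483))]); print(C.round(1))
    print('centre',C.mean(0)); 
    d=(C[1]-C[0])+(C[2]-C[3]); e=(C[3]-C[0])+(C[2]-C[1]); print(np.degrees(np.arctan2(d[1],d[0])),np.degrees(np.arctan2(e[1],e[0])),np.linalg.norm(d)/2,np.linalg.norm(e)/2)
    S=np.array([T(*p,100,70,240,3,s) for p in((270,218),(450,305),(305,510))]); print('scene',S.round(1),(S[0]+S[2])/2, [np.degrees(np.arctan2(*(b-a)[::-1])) for a,b in((S[0],S[1]),(S[1],S[2]))],np.linalg.norm(S[1]-S[0]),np.linalg.norm(S[1]-S[2]))
    print('tray'); R=np.array([T(*p,14,240,200) for p in((108,70),(497,88),(477,528),(80,512))]); print(R.round(1),R.mean(0)); 
    R2=np.array([px2w(s,*p,z=14)[:2] for p in((326,206),(390,256),(327,303),(264,244))]); print(R2.round(1),R2.mean(0))
    # grips: ends at top (z=34), blade
    for n,th,a,b,tip in(('thin',4,(148,180),(236,186),(438,216)),('mid',6,(140,284),(230,286),(433,292)),('thick',8,(143,402),(232,402),(438,404))):
        ga=T(*a,34,240,200); gb=T(*b,34,240,200); tp=T(*tip,6+th,240,200)
        print(n,ga.round(1),gb.round(1),tp.round(1),'c',((ga+gb)/2).round(1),'len',np.linalg.norm(tp-(ga+gb)/2),np.degrees(np.arctan2(*(tp-(ga+gb)/2)[::-1])))
E
python3 m.py
```

```text
[[ 618.7  -67.9]
 [ 660.8 -198.5]
 [ 537.4 -237.8]
 [ 493.6 -108.3]]
centre [ 577.63125925 -153.1363236 ]
-71.73431753588129 -162.22827093100557 136.97043118182063 130.53334767648326
scene [[ 497.1 -108.4]
 [ 620.8  -67.8]
 [ 661.9 -195.6]] [ 579.5055301  -151.98049282] [np.float64(18.1482144608093), np.float64(-72.16099430667163)] 130.19698499772213 134.20941602728263
tray
[[669.1 344.5]
 [654.8 153. ]
 [439.3 169.7]
 [452.2 360.6]] [553.8807782  256.93981771]
[[464.  354.9]
 [672.5 338.1]
 [657.6 155.4]
 [447.4 171.8]] [560.3753914  255.03049925]
thin [610.1 323.9] [606.  281.5] [592.4 183.8] c [608.1 302.7] len 119.88741904090898 -97.4977175623286
mid [559.5 328.5] [557.4 285.3] [554.6 187.4] c [558.5 306.9] len 119.51819618261584 -91.8302381189777
thick [502.7 327.9] [501.5 285.4] [499.6 186.7] c [502.1 306.6] len 119.97926781084894 -91.16970317237079
```

View pics/crop_scene0_250.png

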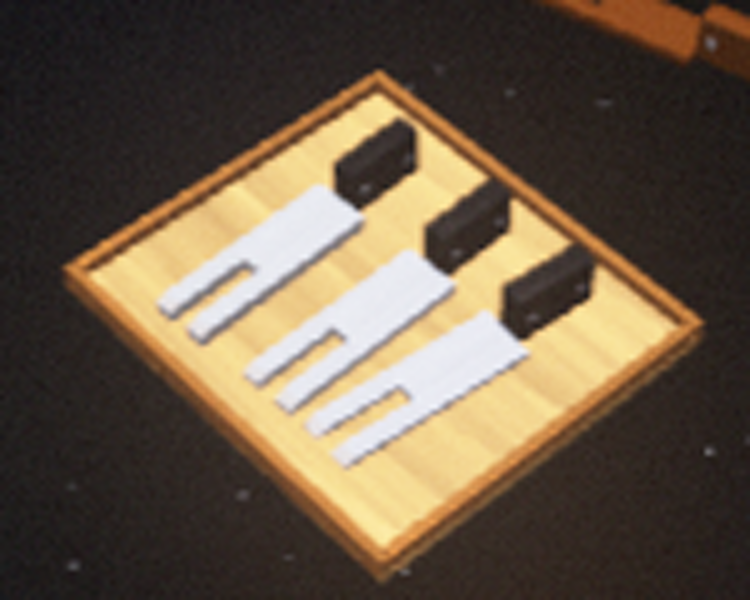

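```bash
cat > g.py <<'E'
import sys,numpy as np
from h import *
from scipy.spatial.transform import Rotation as Rn
# usage: g.py x y z jawdeg  -> delta
def st(): 
    o=arm.observe(); return o
def show(o):
    R=Rn.from_quat(o['tcp_rot']).as_matrix(); j=np.degrees(np.arctan2(R[1,1],R[0,1])); j=(j+90)%180-90
    tilt=np.degrees(np.arccos(-R[2,2]))
    print('t%.2f'%o['time_s'],o['tcp_pos'].round(1),'jaw%.2f tilt%.2f'%(j,tilt),'F',o['contact_force'].round(2),'M',o['torque'].round(3),'op%.3f'%o['opening'])
    return R,j
if __name__=='__main__':
    o=st(); R,j=show(o)
    if len(sys.argv)>4:
        x,y,z,a=map(float,sys.argv[1:5])
        d=(a-j+90)%180-90
        Rz=Rn.from_euler('z',d,degrees=True).as_matrix()@R
        zt=Rz[:,2]; ax=np.cross(zt,[0,0,-1]); n=np.linalg.norm(ax)
        Rt=Rn.from_rotvec(ax/n*np.arcsin(n) if n>1e-9 else ax).as_matrix()@Rz
        rv=Rn.from_matrix(Rt@R.T).as_rotvec(degrees=True)
        print('rot deg',rv.round(2),'shift cm',((np.array([x,y,z])-o['tcp_pos'])/10).round(2))
E
python3 - <<'E'
from m import *
for n,q in (('thin',(549,270)),('mid',(468,208)),('thick',(376,146))):
    print(n,T(*q,34,250,190,5,s).round(1))
E
python3 g.py 608 303 130 -7.5
```

```text
thin [611.5 305.4]
mid [561.5 308.3]
thick [505.2 307.9]
t0.10 [ 192.  -488.   230.5] jaw-68.52 tilt0.10 F [-0.16  0.34 -0.23] M [-0.042 -0.024  0.034] op0.995
rot deg [-0.07 -0.08 61.02] shift cm [ 41.6   79.1  -10.05]
```

```bash
python3 -m pendant '[[[0,0,5],[2.6,4.9,0],0.45],[[0,0,5],[2.6,4.9,0],0.45],[[0,0,5],[2.6,4.9,0],0.45],[[0,0,5],[2.6,4.9,0],0.45],[[0,0,5],[2.6,4.9,0],0.45],[[0,0,5],[2.6,4.9,0],0.45],[[0,0,5],[2.6,4.9,0],0.45],[[0,0,5],[2.6,4.9,0],0.45]]' 40; python3 g.py 610 304 100 -7.5
```

```text
time_s: 1.1
tcp_pos: [402.0, -86.6, 227.7]
tcp_rot: [0.856, 0.517, -0.0, -0.001]
contact_force: [0.7, -0.6, 0.3]
opening: 0.452
t1.10 [402.  -86.6 227.7] jaw-27.75 tilt0.16 F [ 0.67 -0.62  0.34] M [0.011 0.004 0.006] op0.452
rot deg [-0.08 -0.14 20.25] shift cm [ 20.8   39.06 -12.77]
```

```bash
python3 -m pendant '[[[0,0,3],[2.6,4.9,0],0.4],[[0,0,3],[2.6,4.9,0],0.4],[[0,0,3],[2.6,4.9,0],0.4],[[0,0,3],[2.6,4.9,0],0.4],[[0,0,3],[2.6,4.9,-1.5],0.4],[[0,0,3],[2.6,4.9,-2],0.4],[[0,0,2],[2.6,4.9,-2],0.4],[[0,0,1],[2.6,4.9,-2],0.4]]' 40; python3 g.py 610 304 80 -7.5
python3 - <<'E'
from h import *
c=grab('top','top1')
E
```

```text
time_s: 2.1
tcp_pos: [614.7, 320.0, 149.6]
tcp_rot: [0.742, 0.67, -0.001, 0.0]
contact_force: [0.5, 0.1, 0.3]
opening: 0.399
t2.10 [614.7 320.  149.6] jaw-5.87 tilt0.07 F [0.5  0.12 0.3 ] M [-0.012 -0.04  -0.027] op0.399
rot deg [ 0.05 -0.05 -1.63] shift cm [-0.47 -1.6  -6.96]
```

```bash
python3 -m pendant '[[[0,0,-1.6],[-0.47,-1.6,-2],0.4],[[0,0,0],[0,0,-4],0.4],[[0,0,0],[0,0,-3],0.4],[[0,0,0],[0,0,0],0.4]]' 40; python3 g.py 610 304 8.5 -7.5
python3 - <<'E'
from h import *
for n in('top','scene'):
    c=grab(n,n+'2'); x0,y0=((220,170) if n=='top' else (250,150)); cv2.imwrite(f'pics/{n}2c.png',cv2.resize(c['image'][y0:y0+150,x0:x0+150],None,fx=4,fy=4,interpolation=cv2.INTER_CUBIC))
E
```

```text
time_s: 2.65
tcp_pos: [609.6, 311.7, 46.5]
tcp_rot: [0.749, 0.662, -0.003, -0.003]
contact_force: [0.0, -1.7, 1.0]
opening: 0.399
t2.65 [609.6 311.7  46.5] jaw-7.04 tilt0.50 F [ 0.01 -1.66  0.99] M [ 0.037 -0.033 -0.03 ] op0.399
rot deg [ 0.03 -0.5  -0.46] shift cm [ 0.04 -0.77 -3.8 ]
```

View pics/top2c.png

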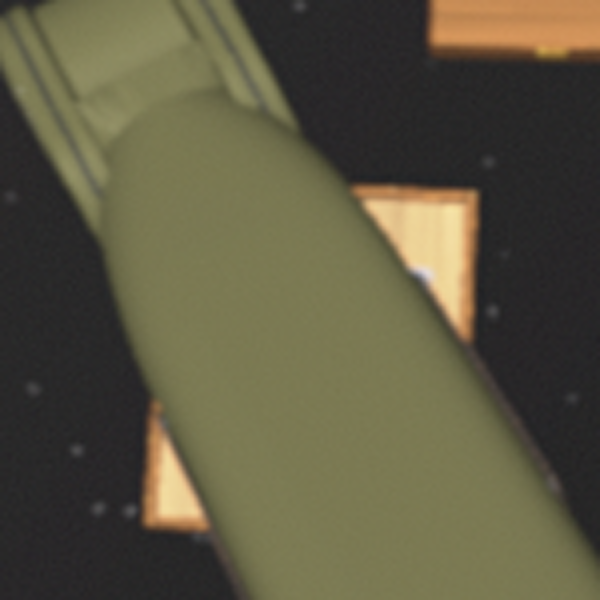

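View pics/scene2c.png

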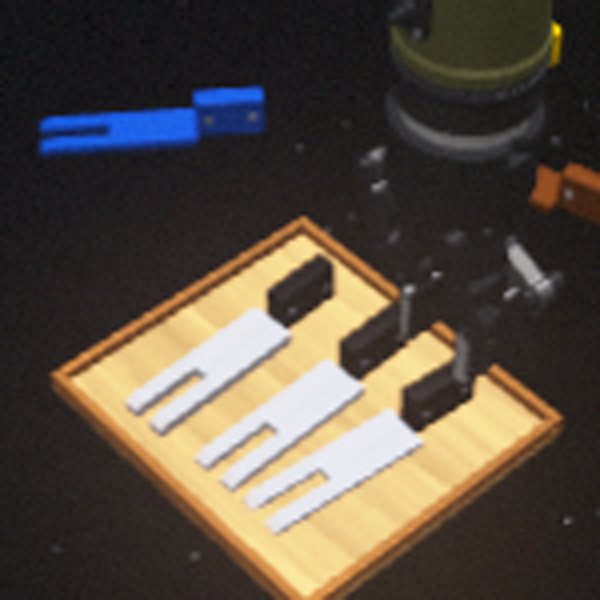

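Run:
```python
from h import *
c=load('top2'); P=cloud(c)
o=arm.observe(); j1=o['qpos'][0]; print(o['qpos'].round(3),np.degrees(j1))
q=P[(c['z_map']>0)&(P[...,2]>150)]
r=q[:,0]*np.cos(j1)+q[:,1]*np.sin(j1); l=-q[:,0]*np.sin(j1)+q[:,1]*np.cos(j1)
for a in range(0,900,50):
    m=(r>=a)&(r<a+50)
    if m.sum()>5: print(a,m.sum(),'z',np.percentile(q[m,2],[1,50,99]).round(0),'lat',np.percentile(l[m],[1,99]).round(0))
c=load('scene2'); P=cloud(c)
q=P[(c['z_map']>0)&(P[...,2]>40)]
r=q[:,0]*np.cos(j1)+q[:,1]*np.sin(j1); l=-q[:,0]*np.sin(j1)+q[:,1]*np.cos(j1)
m=(abs(l)<120)&(r>350)&(r<850);q=q[m];r=r[m];l=l[m]
for a in range(40,700,30):
    m=(q[:,2]>=a)&(q[:,2]<a+30)
    if m.sum()>5: print('z',a,m.sum(),'r',np.percentile(r[m],[1,99]).round(0),'lat',np.percentile(l[m],[1,99]).round(0))
```

```text
[0.471 0.646 0.012 0.938 0.004 2.165] 26.98180819109654
50 19 z [203. 218. 227.] lat [-88. -71.]
150 14 z [360. 388. 415.] lat [72. 73.]
200 148 z [403. 512. 613.] lat [71. 73.]
250 1372 z [555. 692. 706.] lat [-58. 118.]
300 7503 z [702. 720. 726.] lat [-62. 139.]
350 7673 z [673. 711. 724.] lat [-63. 139.]
400 4573 z [159. 668. 688.] lat [-480.   51.]
450 3634 z [159. 642. 660.] lat [-478.   53.]
500 2599 z [592. 619. 634.] lat [-54.  52.]
550 2089 z [573. 593. 608.] lat [-49.  47.]
600 1631 z [543. 563. 580.] lat [-44.  42.]
650 1636 z [516. 540. 551.] lat [-45.  44.]
700 634 z [496. 523. 532.] lat [-45.  43.]
z 40 109 r [654. 711.] lat [-22.  19.]
z 70 212 r [642. 722.] lat [-35.  20.]
z 100 393 r [630. 735.] lat [-42.  30.]
z 130 501 r [625. 743.] lat [-46.  33.]
z 160 253 r [649. 722.] lat [-38.  -5.]
z 190 491 r [651. 722.] lat [-39.  -1.]
z 220 476 r [650. 721.] lat [-37.   4.]
z 250 533 r [652. 722.] lat [-38.   0.]
z 280 567 r [655. 720.] lat [-40.  -3.]
z 310 603 r [653. 727.] lat [-39.  -9.]
z 340 678 r [646. 730.] lat [-44.  20.]
z 370 992 r [647. 730.] lat [-44.  24.]
z 400 1128 r [647. 727.] lat [-41.  25.]
z 430 804 r [647. 727.] lat [-48.   9.]
z 460 1433 r [619. 732.] lat [-49.  27.]
z 490 2369 r [568. 731.] lat [-49.  35.]
z 520 3351 r [520. 717.] lat [-53.  34.]
z 550 133 r [568. 658.] lat [-51. -31.]
```

View pics/scene2.png

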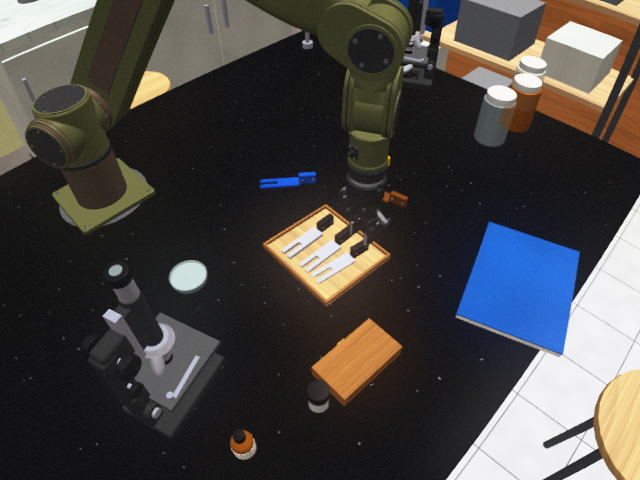

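```bash
python3 -m pendant '[[[0,-0.5,-0.4],[0,-0.7,-1],0.4],[[0,0,0],[0,0,-1],0.4],[[0,0,0],[0,0,0],0.4]]' 40; python3 g.py 610 304 8.5 -7.5
```

```text
time_s: 3.12
tcp_pos: [615.7, 307.6, 34.9]
tcp_rot: [0.752, 0.66, 0.007, 0.002]
contact_force: [0.1, -0.7, -0.8]
opening: 0.399
t3.12 [615.7 307.6  34.9] jaw-7.46 tilt0.88 F [ 0.06 -0.7  -0.79] M [-0.038  0.042  0.027] op0.399
rot deg [-0.38  0.79 -0.04] shift cm [-0.57 -0.36 -2.64]
```

```bash
for i in 1 2; do python3 -m pendant '[[[0,0,0],[0,0,0],0.4]]' >/dev/null; python3 g.py 610 304 8.5 -7.5;done
```

```text
t3.25 [616.4 308.1  35.9] jaw-7.45 tilt0.97 F [-0.17 -0.01  1.08] M [-0.026 -0.045 -0.014] op0.400
rot deg [-0.43  0.87 -0.05] shift cm [-0.64 -0.41 -2.74]
t3.38 [616.8 308.5  36.6] jaw-7.44 tilt1.03 F [0.02 0.42 0.72] M [ 0.002  0.016 -0.089] op0.397
rot deg [-0.46  0.92 -0.06] shift cm [-0.68 -0.45 -2.81]
```

```bash
python3 -m pendant '[[[-0.4,0.8,0],[-0.6,-0.4,-0.9],0.4],[[0,0,0],[0,0,-0.9],0.4]]' >/dev/null; python3 g.py 610 304 8.5 -7.5; python3 -m pendant '[[[0,0,0],[0,0,-0.2],0.4]]' >/dev/null; python3 g.py 610 304 8.5 -7.5
```

```text
t3.62 [611.2 304.8  18.8] jaw-7.42 tilt0.20 F [-0.46  0.23  0.38] M [-0.068 -0.019  0.031] op0.401
rot deg [-0.09  0.18 -0.08] shift cm [-0.12 -0.08 -1.03]
t3.75 [610.4 304.4  15.4] jaw-7.42 tilt0.08 F [ 0.24 -0.08  0.02] M [-0.036  0.008 -0.024] op0.401
rot deg [-0.04  0.07 -0.08] shift cm [-0.04 -0.04 -0.69]
```

```bash
python3 -m pendant '[[[0,0,0],[0,0,-0.5],0.4]]' >/dev/null; python3 g.py 610 304 8.5 -7.5; python3 -m pendant '[[[0,0,0],[0,0,-0.1],0.4]]' >/dev/null; python3 g.py 610 304 8.5 -7.5
```

```text
t3.88 [610.5 304.4  10.1] jaw-7.42 tilt0.09 F [ 0.12  0.3  -0.09] M [-0.052 -0.031 -0.037] op0.401
rot deg [-0.04  0.08 -0.08] shift cm [-0.05 -0.04 -0.16]
t4.00 [610.  304.2   8.4] jaw-7.42 tilt0.02 F [-0.04  0.09  0.32] M [0.015 0.024 0.021] op0.401
rot deg [-0.01  0.02 -0.08] shift cm [-0.   -0.02  0.01]
```

```bash
python3 -m pendant '[[[0,0,0],[0,0,0],0.1],[[0,0,0],[0,0,0],0],[[0,0,0],[0,0,0],0],[[0,0,0],[0,0,0],0]]' 40; python3 g.py 610 304 8.5 -7.5;python3 - <<'E'
from h import *
c=grab('scene','scene3'); cv2.imwrite(f'pics/scene3c.png',cv2.resize(c['image'][190:310,280:400],None,fx=5,fy=5,interpolation=cv2.INTER_CUBIC))
E
```

```text
time_s: 4.5
tcp_pos: [610.4, 304.4, 8.7]
tcp_rot: [0.751, 0.66, 0.001, 0.0]
contact_force: [0.3, 0.8, -0.4]
opening: 0.159
t4.50 [610.4 304.4   8.7] jaw-7.42 tilt0.07 F [ 0.28  0.81 -0.39] M [-0.024 -0.006 -0.015] op0.159
rot deg [-0.04  0.06 -0.08] shift cm [-0.04 -0.04 -0.02]
```

View pics/scene3c.png

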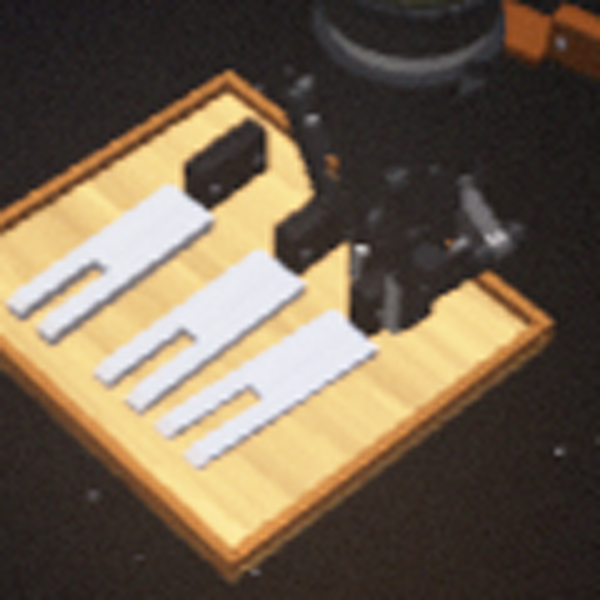

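```bash
python3 -m pendant '[[[0,0,0],[0,0,1],0],[[0,0,0],[0,0,3],0],[[0,0,0],[0,0,4],0],[[0,0,4],[-0.5,-2,3],0],[[0,0,5],[-1.2,-4,1],0],[[0,0,5],[-1.4,-5,0],0],[[0,0,5],[-1.4,-5,0],0],[[0,0,4],[-1.4,-5,0],0]]' 40; python3 g.py 516.8 37.6 135 18
```

```text
time_s: 5.55
tcp_pos: [552.3, 93.2, 138.2]
tcp_rot: [0.597, 0.802, 0.005, 0.003]
contact_force: [0.3, -0.9, -0.4]
opening: 0.154
t5.55 [552.3  93.2 138.2] jaw16.72 tilt0.65 F [ 0.25 -0.93 -0.41] M [-0.033  0.022 -0.002] op0.154
rot deg [-0.22  0.61  1.28] shift cm [-3.55 -5.56 -0.32]
```

```bash
python3 -m pendant '[[[-0.2,0.6,1.0],[-1.7,-2.7,0.3],0],[[0,0,0],[-1.6,-2.4,0],0],[[0,0,0],[0,0,0],0]]' 40; python3 g.py 516.8 37.6 135 18;python3 - <<'E'
from h import *
c=grab('top','top4'); cv2.imwrite(f'pics/top4c.png',cv2.resize(c['image'][170:290,400:560],None,fx=5,fy=5,interpolation=cv2.INTER_CUBIC))
c=grab('scene','scene4'); cv2.imwrite(f'pics/scene4c.png',cv2.resize(c['image'][240:440,70:270],None,fx=3,fy=3,interpolation=cv2.INTER_CUBIC))
E
```

```text
time_s: 5.92
tcp_pos: [517.2, 37.1, 144.1]
tcp_rot: [0.592, 0.806, 0.001, 0.001]
contact_force: [-0.1, -0.4, -0.9]
opening: 0.158
t5.92 [517.2  37.1 144.1] jaw17.46 tilt0.13 F [-0.11 -0.45 -0.93] M [ 0.059 -0.014 -0.046] op0.158
rot deg [0.02 0.13 0.54] shift cm [-0.04  0.05 -0.91]
```

View pics/top4c.png

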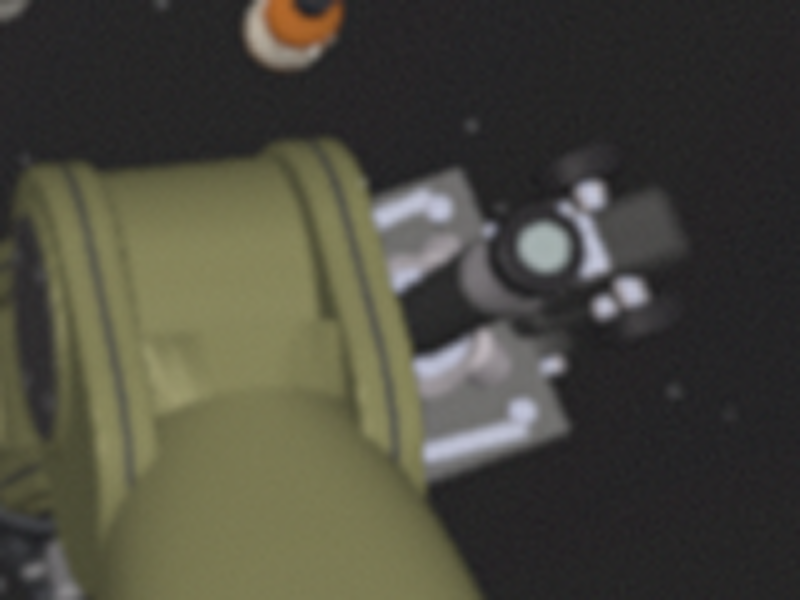

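View pics/scene4c.png

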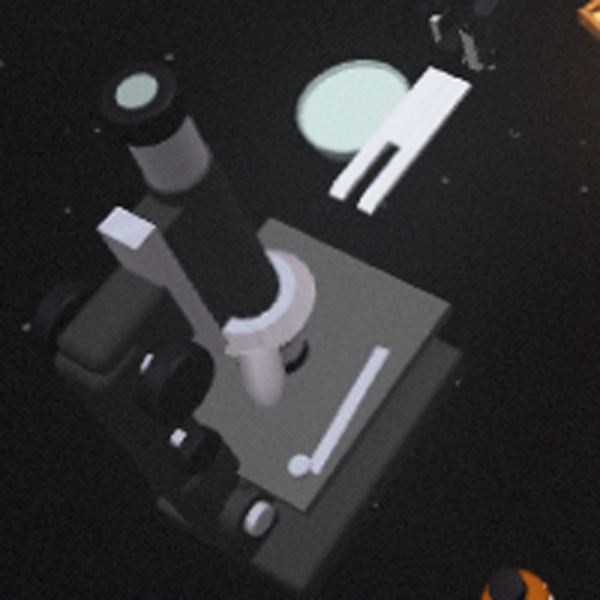

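Run:
```python
from m import *
c=load('scene4'); z=145.0
S=lambda p:T(*p,z,70,240,3,c)
bl,br=S((432,67)),S((470,87)); tl,tr=S((331,195)),S((371,215))
print(bl,br,tl,tr); bm=(bl+br)/2; tm=(tl+tr)/2; d=tm-bm
print('back mid',bm,'tip mid',tm,'len',np.linalg.norm(d),'w',np.linalg.norm(bl-br),np.linalg.norm(tl-tr),'yaw',np.degrees(np.arctan2(d[1],d[0])))
a=np.radians(17.46-90); u=np.array([np.cos(a),np.sin(a)]); tc=np.array([517.2,37.1])
print('pred',tc+22*u,tc+122*u)
C=cloud(c)
```

```text
[510.33384305  14.11486965] [539.15610835  20.66652912] [543.1752529  -82.23348343] [570.4561302  -74.00878965]
back mid [524.7449757   17.39069938] tip mid [556.81569155 -78.12113654] len 100.75237771978956 w 29.557523892798525 28.493716044700378 yaw -71.43911253106641
pred [523.80087794  16.11361369] [553.80486856 -79.27905137]
```

```bash
python3 -m pendant '[[[0,0.1,0.4],[0,0,-1.5],0],[[0,0,0],[0,0,-1.4],0],[[0,0,0],[0.3,-1,0],0],[[0,0,0],[0.45,-1.4,0],0],[[0,0,0],[0.3,-1,0],0],[[0,0,0],[0,0,0],0]]' 40; python3 g.py 530.7 -8.4 102.7 18
```

```text
time_s: 6.78
tcp_pos: [532.2, 4.1, 112.5]
tcp_rot: [0.587, 0.81, 0.001, 0.001]
contact_force: [0.3, 0.3, -0.5]
opening: 0.153
t6.78 [532.2   4.1 112.5] jaw18.18 tilt0.18 F [ 0.31  0.34 -0.5 ] M [ 0.033  0.017 -0.048] op0.153
rot deg [-0.03  0.17 -0.18] shift cm [-0.15 -1.25 -0.98]
```

```bash
cat > g2.py <<'E'
import sys
from g import *
A=np.array([577.7,-153.0]); yaw=-72.0
a=np.radians(yaw); u=np.array([np.cos(a),np.sin(a)]); v=np.array([-u[1],u[0]])
o=st(); R,j=show(o); p=o['tcp_pos'][:2]-A; f=o['contact_force'][:2]
print('stage frame x %.1f y %.1f z %.1f yawerr %.2f  Fx %.2f Fy %.2f Fz %.2f'%(p@u,p@v,o['tcp_pos'][2]-100,j-90-yaw,f@u,f@v,o['contact_force'][2]))
if len(sys.argv)>3:
    x,y,z=map(float,sys.argv[1:4]); s=(x-p@u)*u+(y-p@v)*v
    print('shift cm',(s/10).round(2),round((z+100-o['tcp_pos'][2])/10,2), 'tiltfix',np.degrees(np.cross(R[:,2],[0,0,-1])).round(2))
E
python3 -m pendant '[[[0,0.1,-0.1],[-0.1,-0.7,0],0],[[0,0,0],[-0.05,-0.5,0],0],[[0,0,0],[0,0,0],0]]' 40; python3 g2.py -152 0 2.7
python3 - <<'E'
from h import *
c=grab('scene','scene5'); cv2.imwrite(f'pics/scene5c.png',cv2.resize(c['image'][250:400,110:260],None,fx=5,fy=5,interpolation=cv2.INTER_CUBIC))
E
```

```text
time_s: 7.15
tcp_pos: [530.7, -8.9, 113.0]
tcp_rot: [0.587, 0.809, 0.001, 0.001]
contact_force: [0.1, 0.8, -0.1]
opening: 0.154
t7.15 [530.7  -8.9 113. ] jaw18.04 tilt0.12 F [ 0.07  0.78 -0.06] M [ 0.063 -0.012  0.023] op0.154
stage frame x -151.6 y -0.2 z 13.0 yawerr 0.04  Fx -0.72 Fy 0.31 Fz -0.06
shift cm [0.   0.05] -1.03 tiltfix [-0.05  0.11  0.  ]
```

View pics/scene5c.png

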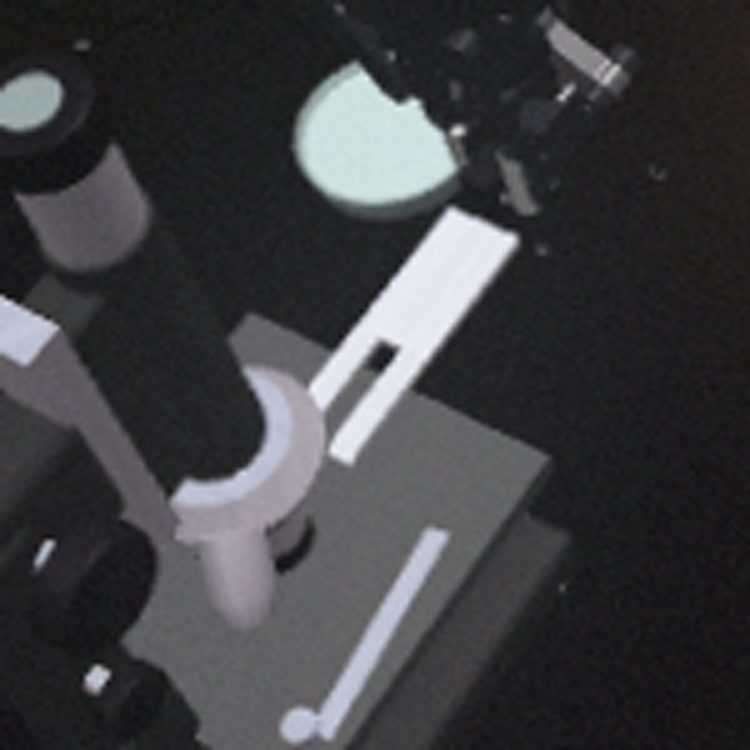

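```bash
python3 -m pendant '[[[0,0.1,0],[0,0,-0.6],0],[[0,0,0],[0,0,-0.2],0]]' 40 >/dev/null; python3 g2.py -152 0 2.7;python3 -m pendant '[[[0,0,0],[0,0,-0.1],0]]' 40 >/dev/null; python3 g2.py -152 0 2.7
```

```text
t7.45 [530.7  -8.4 104.7] jaw18.09 tilt0.06 F [-0.54  0.55 -0.85] M [ 0.035 -0.008  0.006] op0.157
stage frame x -152.1 y -0.0 z 4.7 yawerr 0.09  Fx -0.69 Fy -0.34 Fz -0.85
shift cm [ 0. -0.] -0.2 tiltfix [-0.06  0.02  0.  ]
t7.58 [530.5  -8.2 103.3] jaw18.10 tilt0.06 F [ 0.28  0.17 -0.68] M [ 0.047 -0.033  0.043] op0.156
stage frame x -152.3 y -0.1 z 3.3 yawerr 0.10  Fx -0.08 Fy 0.32 Fz -0.68
shift cm [ 0.02 -0.02] -0.06 tiltfix [-0.06 -0.   -0.  ]
```

```bash
for i in 1 2 3; do python3 -m pendant '[[[0,0,0],[0,0,-0.05],0]]' 40 >/dev/null; python3 g2.py -152 0 2.7;done
```

```text
t7.70 [530.4  -8.1 102.6] jaw18.12 tilt0.07 F [ 0.65 -0.54 -0.92] M [ 0.016 -0.015 -0.003] op0.153
stage frame x -152.5 y -0.2 z 2.6 yawerr 0.12  Fx 0.71 Fy 0.45 Fz -0.92
shift cm [ 0.03 -0.04] 0.01 tiltfix [-0.07 -0.02 -0.  ]
t7.83 [530.5  -8.  102.2] jaw18.12 tilt0.06 F [-1.37 -0.23  1.35] M [-0.108  0.014 -0.027] op0.154
stage frame x -152.5 y -0.1 z 2.2 yawerr 0.12  Fx -0.20 Fy -1.37 Fz 1.35
shift cm [ 0.02 -0.04] 0.05 tiltfix [-0.06 -0.01 -0.  ]
t7.95 [530.8  -8.1 102.1] jaw18.12 tilt0.05 F [-0.41  0.36  2.29] M [-0.145  0.098 -0.028] op0.156
stage frame x -152.3 y 0.1 z 2.1 yawerr 0.12  Fx -0.46 Fy -0.28 Fz 2.29
shift cm [-0.   -0.04] 0.06 tiltfix [-0.04  0.02  0.  ]
```

```bash
for i in 1 2; do python3 -m pendant '[[[0,0,0],[0.2,-0.6,0],0]]' 40 >/dev/null; python3 g2.py -100 0 2.2;done
```

```text
t8.07 [533.  -14.  102.4] jaw18.17 tilt0.08 F [ 0.49  0.08 -0.15] M [-0.046  0.082  0.015] op0.154
stage frame x -146.0 y 0.5 z 2.4 yawerr 0.17  Fx 0.08 Fy 0.49 Fz -0.15
shift cm [ 1.37 -4.39] -0.02 tiltfix [-0.05  0.06  0.  ]
t8.20 [535.3 -20.5 102.4] jaw18.17 tilt0.09 F [-0.54  0.95 -0.48] M [-0.013 -0.096  0.038] op0.154
stage frame x -139.2 y 0.6 z 2.4 yawerr 0.17  Fx -1.07 Fy -0.21 Fz -0.48
shift cm [ 1.15 -3.74] -0.02 tiltfix [-0.04  0.08  0.  ]
```

```bash
for i in 1 2 3; do python3 -m pendant '[[[0,0,-0.1],[0.12,-0.5,-0.01],0]]' 40 >/dev/null; python3 g2.py -100 0 2.2;done
```

```text
t8.32 [536.8 -26.  102.3] jaw18.05 tilt0.10 F [-1.3   0.35  1.11] M [-0.028 -0.034  0.074] op0.157
stage frame x -133.5 y 0.3 z 2.3 yawerr 0.05  Fx -0.74 Fy -1.13 Fz 1.11
shift cm [ 1.   -3.19] -0.01 tiltfix [-0.04  0.09  0.  ]
t8.45 [538.2 -31.5 102.3] jaw17.92 tilt0.11 F [0.32 0.43 1.64] M [-0.007  0.019 -0.017] op0.155
stage frame x -127.7 y -0.0 z 2.3 yawerr -0.08  Fx -0.31 Fy 0.44 Fz 1.64
shift cm [ 0.86 -2.64] -0.01 tiltfix [-0.04  0.1   0.  ]
t8.57 [539.7 -37.  102.3] jaw17.81 tilt0.13 F [-0.65  0.24  1.7 ] M [0.04  0.016 0.047] op0.158
stage frame x -122.1 y -0.3 z 2.3 yawerr -0.19  Fx -0.43 Fy -0.55 Fz 1.70
shift cm [ 0.71 -2.09] -0.01 tiltfix [-0.04  0.13  0.  ]
```

```bash
for i in 1 2 3 4; do python3 -m pendant '[[[0,0,0.1],[0.18,-0.5,0],0]]' 40 >/dev/null; python3 g2.py -100 0 2.2;done
```

```text
t8.70 [541.6 -42.3 102.3] jaw17.90 tilt0.14 F [-0.04  0.35  1.74] M [0.005 0.022 0.007] op0.157
stage frame x -116.4 y -0.2 z 2.3 yawerr -0.10  Fx -0.34 Fy 0.07 Fz 1.74
shift cm [ 0.52 -1.56] -0.01 tiltfix [-0.05  0.12  0.  ]
t8.82 [543.5 -47.7 102.3] jaw18.01 tilt0.14 F [0.36 0.38 0.8 ] M [0.033 0.096 0.006] op0.158
stage frame x -110.7 y -0.0 z 2.3 yawerr 0.01  Fx -0.25 Fy 0.46 Fz 0.80
shift cm [ 0.33 -1.02] -0.01 tiltfix [-0.05  0.13  0.  ]
t8.95 [545.4 -53.  102.4] jaw18.12 tilt0.14 F [-0.84  0.73  1.27] M [ 0.007 -0.041  0.007] op0.155
stage frame x -105.1 y 0.2 z 2.4 yawerr 0.12  Fx -0.96 Fy -0.58 Fz 1.27
shift cm [ 0.14 -0.49] -0.02 tiltfix [-0.06  0.13  0.  ]
t9.07 [547.3 -58.4 102.3] jaw18.22 tilt0.14 F [-0.96  0.37  0.87] M [0.08  0.061 0.049] op0.155
stage frame x -99.4 y 0.4 z 2.3 yawerr 0.22  Fx -0.65 Fy -0.80 Fz 0.87
shift cm [-0.05  0.05] -0.01 tiltfix [-0.06  0.12  0.  ]
```

```bash
for i in 1 2 3 4 5; do python3 -m pendant '[[[0,0,0],[0,0,0.04],0]]' 40 >/dev/null; python3 g2.py -100 0 2.2|grep -v shift;done
```

```text
t9.20 [547.3 -58.8 102.5] jaw18.19 tilt0.12 F [-0.65  0.62  0.07] M [ 0.02  -0.046  0.012] op0.156
stage frame x -99.0 y 0.2 z 2.5 yawerr 0.19  Fx -0.79 Fy -0.42 Fz 0.07
t9.32 [547.  -58.8 102.6] jaw18.19 tilt0.09 F [-0.49 -0.34 -0.99] M [ 0.085 -0.015 -0.022] op0.151
stage frame x -99.1 y -0.1 z 2.6 yawerr 0.19  Fx 0.17 Fy -0.57 Fz -0.99
t9.45 [546.7 -58.7 102.8] jaw18.20 tilt0.07 F [ 0.72 -0.04 -0.41] M [ 0.042  0.024 -0.023] op0.158
stage frame x -99.3 y -0.3 z 2.8 yawerr 0.20  Fx 0.26 Fy 0.67 Fz -0.41
t9.57 [546.5 -58.6 103.1] jaw18.21 tilt0.07 F [-0.6   0.83 -0.51] M [ 0.014 -0.027 -0.015] op0.157
stage frame x -99.5 y -0.5 z 3.1 yawerr 0.21  Fx -0.97 Fy -0.32 Fz -0.51
t9.70 [546.4 -58.4 103.5] jaw18.22 tilt0.07 F [0.82 0.02 0.06] M [-0.016  0.021  0.047] op0.156
stage frame x -99.6 y -0.5 z 3.5 yawerr 0.22  Fx 0.24 Fy 0.79 Fz 0.06
```

```bash
for i in 1 2 3 4; do python3 -m pendant '[[[0,0,0],[0.01,0,0.03],0]]' 40 >/dev/null; python3 g2.py -100 0 2.2|grep -v shift;done
```

```text
t9.82 [546.5 -58.3 103.8] jaw18.23 tilt0.07 F [ 0.21  1.11 -1.21] M [ 0.032  0.005 -0.014] op0.158
stage frame x -99.7 y -0.4 z 3.8 yawerr 0.23  Fx -0.99 Fy 0.55 Fz -1.21
t9.95 [546.6 -58.3 104.1] jaw18.23 tilt0.07 F [ 0.61  0.19 -0.98] M [-0.016  0.039  0.032] op0.157
stage frame x -99.6 y -0.3 z 4.1 yawerr 0.23  Fx 0.00 Fy 0.64 Fz -0.98
t10.07 [546.7 -58.3 104.5] jaw18.23 tilt0.07 F [-0.39 -0.38 -0.55] M [ 0.052  0.041 -0.023] op0.157
stage frame x -99.6 y -0.2 z 4.5 yawerr 0.23  Fx 0.24 Fy -0.49 Fz -0.55
t10.20 [546.9 -58.3 104.8] jaw18.23 tilt0.07 F [-0.61 -0.14 -0.71] M [ 0.002  0.002 -0.013] op0.156
stage frame x -99.6 y -0.0 z 4.8 yawerr 0.23  Fx -0.05 Fy -0.62 Fz -0.71
```

```bash
for i in 1 2 3 4; do python3 -m pendant '[[[0,0,0],[0.0,0,0.03],0]]' 40 >/dev/null; python3 g2.py -100 0 2.2|grep -v shift;done
```

```text
t10.32 [546.8 -58.3 105. ] jaw18.23 tilt0.08 F [ 0.44 -0.53 -1.73] M [0.075 0.049 0.043] op0.156
stage frame x -99.6 y -0.1 z 5.0 yawerr 0.23  Fx 0.64 Fy 0.25 Fz -1.73
t10.45 [546.7 -58.3 105.2] jaw18.23 tilt0.09 F [ 1.18 -0.22 -2.2 ] M [ 0.184 -0.033  0.025] op0.153
stage frame x -99.7 y -0.2 z 5.2 yawerr 0.23  Fx 0.58 Fy 1.05 Fz -2.20
t10.57 [546.5 -58.2 105.2] jaw18.23 tilt0.12 F [ 1.04 -0.16 -2.4 ] M [0.098 0.007 0.03 ] op0.161
stage frame x -99.8 y -0.4 z 5.2 yawerr 0.23  Fx 0.47 Fy 0.94 Fz -2.40
t10.70 [546.4 -58.1 105.3] jaw18.24 tilt0.13 F [ 0.93 -0.58 -3.07] M [ 0.131 -0.017  0.094] op0.155
stage frame x -99.9 y -0.4 z 5.3 yawerr 0.24  Fx 0.84 Fy 0.71 Fz -3.07
```

```bash
python3 -m pendant '[[[0,0,0],[0,0,-0.1],0],[[0,0,0],[-0.3,0.9,0],0],[[0,0,0],[-0.7,2.2,0],0],[[0,0,0],[-0.8,2.4,0],0]]' 40 >/dev/null; python3 g2.py -200 0 2.2
```

```text
t11.20 [528.7  -2.3 105. ] jaw18.06 tilt0.10 F [ 0.56  0.08 -0.54] M [ 0.019 -0.02   0.059] op0.153
stage frame x -158.4 y 0.0 z 5.0 yawerr 0.06  Fx 0.10 Fy 0.56 Fz -0.54
shift cm [-1.28  3.95] -0.28 tiltfix [-0.1   0.04  0.  ]
```

```bash
python3 -m pendant '[[[0,0,0],[-1.0,3.2,0.3],0],[[0,0,-2],[0,4.5,2],0],[[0,0,-4],[1,5,0.8],0],[[0,0,-4],[2,5,0],0],[[0,0,-4],[2,5,0],0],[[0,0,-4],[2,4,0],0],[[0,0,-3],[1,2,-1],0],[[0,0,0],[0,0,-1],0]]' 40 >/dev/null; python3 g.py 612 304 60 -3
```

```text
t12.20 [597.  300.6 119.9] jaw-3.39 tilt0.49 F [ 0.13 -0.68 -0.73] M [ 0.021  0.022 -0.045] op0.160
rot deg [-0.28  0.4   0.39] shift cm [ 1.5   0.34 -5.99]
```

```bash
python3 -m pendant '[[[-0.2,0.3,0.3],[1.4,0.2,-2],0],[[0,0,0],[0,0,-3],0],[[0,0,0],[0,0,-3],0],[[0,0,0],[0,0,-1],0]]' 40 >/dev/null; python3 g.py 612 304 9.5 -3
```

```text
t12.70 [608.2 299.9  27.5] jaw-2.97 tilt0.06 F [-1.09 -0.15 -1.04] M [ 0.024 -0.003  0.013] op0.156
rot deg [ 0.06 -0.02 -0.03] shift cm [ 0.38  0.41 -1.8 ]
```

```bash
python3 -m pendant '[[[0,0,0],[0.3,0.4,-0.8],0],[[0,0,0],[0,0,-0.6],0]]' 40 >/dev/null; python3 g.py 612 304 9 -3; python3 -m pendant '[[[0,0,0],[0,0,-0.2],0]]' 40 >/dev/null; python3 g.py 612 304 9 -3
```

```text
t12.95 [611.5 303.6  14.1] jaw-2.99 tilt0.05 F [-0.07 -0.42 -1.55] M [0.023 0.04  0.024] op0.156
rot deg [ 0.04  0.03 -0.01] shift cm [ 0.05  0.04 -0.51]
t13.07 [611.7 303.7  12.4] jaw-2.99 tilt0.07 F [ 0.59 -0.46  0.1 ] M [-0.006  0.     0.011] op0.152
rot deg [ 0.03  0.06 -0.01] shift cm [ 0.03  0.03 -0.34]
```

```bash
python3 -m pendant '[[[0,0,0],[0,0,-0.25],0]]' 40 >/dev/null; python3 g.py 612 304 8.7 -3; python3 -m pendant '[[[0,0,0],[0,0,-0.12],0]]' 40 >/dev/null; python3 g.py 612 304 9 -3
```

```text
t13.20 [612.3 304.   10.7] jaw-2.98 tilt0.15 F [ 0.38  0.2  -1.5 ] M [ 0.046 -0.009 -0.092] op0.159
rot deg [-0.01  0.14 -0.02] shift cm [-0.03 -0.   -0.2 ]
t13.32 [612.6 304.2   9.8] jaw-2.98 tilt0.18 F [-0.89 -0.23 -1.16] M [ 0.049  0.036 -0.03 ] op0.150
rot deg [-0.03  0.18 -0.02] shift cm [-0.06 -0.02 -0.08]
```

```bash
python3 -m pendant '[[[0,0.15,0],[0,0,-0.15],0]]' 40 >/dev/null; python3 g.py 612 304 8.5 -3; python3 -m pendant '[[[0,0,0],[0,0,-0.08],0]]' 40 >/dev/null; python3 g.py 612 304 9 -3
```

```text
t13.45 [612.8 304.3   8.6] jaw-2.98 tilt0.07 F [-0.04 -0.1  -0.88] M [0.03  0.063 0.   ] op0.161
rot deg [-0.05  0.06 -0.02] shift cm [-0.08 -0.03 -0.01]
t13.57 [612.9 304.3   8.4] jaw-2.98 tilt0.09 F [-1.68 -0.69  4.73] M [-0.215  0.413  0.022] op0.158
rot deg [-0.05  0.08 -0.02] shift cm [-0.09 -0.03  0.06]
```

```bash
python3 -m pendant '[[[0,0,0],[0,0,0],0.38],[[0,0,0],[0,0,0],0.38],[[0,0,0],[0,0,0.2],0.38],[[0,0,0],[0,0,1.5],0.38],[[0,0,0],[0,0,3],0.38],[[0,0,0.5],[-2,0,2.5],0.4],[[0,0,0.5],[-3.5,0.2,0],0.4],[[0,0,0.5],[-3.5,0.1,0],0.4]]' 40 >/dev/null; python3 g.py 503.6 307.3 50 -1.2
python3 - <<'E'
from h import *
c=grab('scene','scene6'); cv2.imwrite(f'pics/scene6c.png',cv2.resize(c['image'][190:310,250:400],None,fx=5,fy=5,interpolation=cv2.INTER_CUBIC))
E
```

```text
t14.57 [525.4 308.4  87.2] jaw-1.58 tilt0.55 F [-0.51  0.35  0.1 ] M [0.138 0.056 0.018] op0.397
rot deg [-0.28  0.48  0.38] shift cm [-2.18 -0.11 -3.72]
```

View pics/scene6c.png

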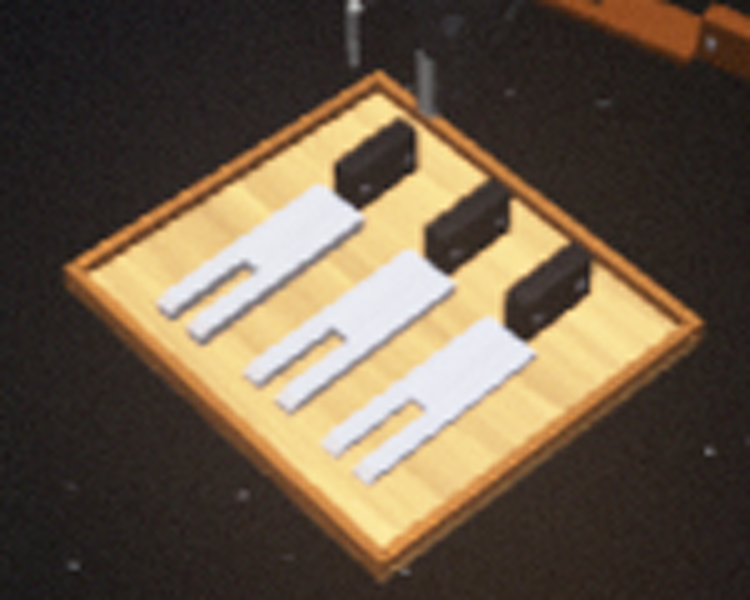

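```bash
python3 -m pendant '[[[-0.2,0.3,0.3],[-1.9,0,-1],0.4],[[0,0,0],[0,0,-1.5],0.4],[[0,0,0],[0,0,-1],0.4],[[0,0,0],[0,0,0],0.4]]' 40 >/dev/null; python3 g.py 504 307 9 -1.2
```

```text
t15.12 [502.5 309.   54.3] jaw-1.10 tilt0.23 F [-0.5  -0.52 -0.51] M [-0.023  0.03   0.032] op0.400
rot deg [-0.16  0.16 -0.1 ] shift cm [ 0.15 -0.2  -4.53]
```

```bash
python3 -m pendant '[[[-0.1,0.1,-0.1],[0.1,-0.2,-1.5],0.4],[[0,0,0],[0,0,-1.2],0.4],[[0,0,0],[0,0,-0.8],0.4]]' 40 >/dev/null; python3 g.py 504 307 9 -1.2;  python3 -m pendant '[[[0,0,0],[0,0,-0.1],0.4]]' 40 >/dev/null; python3 g.py 504 307 9 -1.2
```

```text
t15.50 [505.7 307.1  17.5] jaw-1.28 tilt0.20 F [-0.47  0.58  0.13] M [ 0.027 -0.    -0.017] op0.400
rot deg [-0.11  0.16  0.08] shift cm [-0.17 -0.01 -0.85]
t15.62 [505.  306.6  15.3] jaw-1.29 tilt0.09 F [-0.55  0.14 -0.13] M [-0.027 -0.01  -0.012] op0.403
rot deg [-0.05  0.07  0.09] shift cm [-0.1   0.04 -0.63]
```

```bash
python3 -m pendant '[[[0,0.1,0.1],[-0.1,0,-0.45],0.4],[[0,0,0],[0,0,-0.12],0.4]]' 40 >/dev/null; python3 g.py 504 307 9 -1.2;  python3 -m pendant '[[[0,0,0],[0,0,-0.02],0.1],[[0,0,0],[0,0,0],0],[[0,0,0],[0,0,0],0],[[0,0,0],[0,0,0],0]]' 45 >/dev/null; python3 g.py 504 307 9 -1.2
```

```text
t15.88 [504.1 306.8   9.4] jaw-1.18 tilt0.07 F [-0.08  0.33 -0.4 ] M [-0.017 -0.07   0.017] op0.402
rot deg [-0.06 -0.02 -0.02] shift cm [-0.01  0.02 -0.04]
t16.38 [504.4 307.2   9.9] jaw-1.17 tilt0.12 F [-0.08 -0.79 -0.33] M [0.037 0.04  0.012] op0.152
rot deg [-0.11  0.04 -0.03] shift cm [-0.04 -0.02 -0.09]
```

```bash
python3 -m pendant '[[[0,0,0],[0,0,1],0],[[0,0,0],[0,0,3],0],[[0,0,0],[0,0,4],0],[[0,0,3],[0,-2,3],0],[[0,0,4],[0.2,-4,1],0],[[0,0,4],[0.2,-5,0],0],[[0,0,4],[0.2,-5,0],0],[[0,0,3],[0.2,-4.5,0],0]]' 45 >/dev/null; python3 g2.py -200 0 40
```

```text
t17.38 [513.6 100.1 139.1] jaw17.83 tilt0.51 F [ 0.57 -0.16 -0.31] M [0.032 0.036 0.008] op0.155
stage frame x -260.5 y 17.3 z 39.1 yawerr -0.17  Fx 0.32 Fy 0.49 Fz -0.31
shift cm [ 0.23 -6.29] 0.09 tiltfix [-0.24  0.45  0.  ]
```

```bash
python3 -m pendant '[[[-0.2,0.4,0.2],[0.1,-2.5,-1],0],[[0,0,0],[0.1,-2.2,-1],0],[[0,0,0],[0,0,-0.3],0],[[0,0,0],[0,0,0],0]]' 45 >/dev/null; python3 g2.py -200 0 15
python3 - <<'E'
from h import *
c=grab('scene','scene7'); cv2.imwrite(f'pics/scene7c.png',cv2.resize(c['image'][240:400,110:260],None,fx=5,fy=5,interpolation=cv2.INTER_CUBIC)[:600])
E
```

```text
t17.88 [516.1  48.9 118.9] jaw17.74 tilt0.26 F [-0.3  -0.27 -0.15] M [0.037 0.028 0.013] op0.153
stage frame x -211.1 y 3.8 z 18.9 yawerr -0.26  Fx 0.16 Fy -0.37 Fz -0.15
shift cm [-0.02 -1.17] -0.39 tiltfix [-0.08  0.25  0.  ]
```

View pics/scene7c.png

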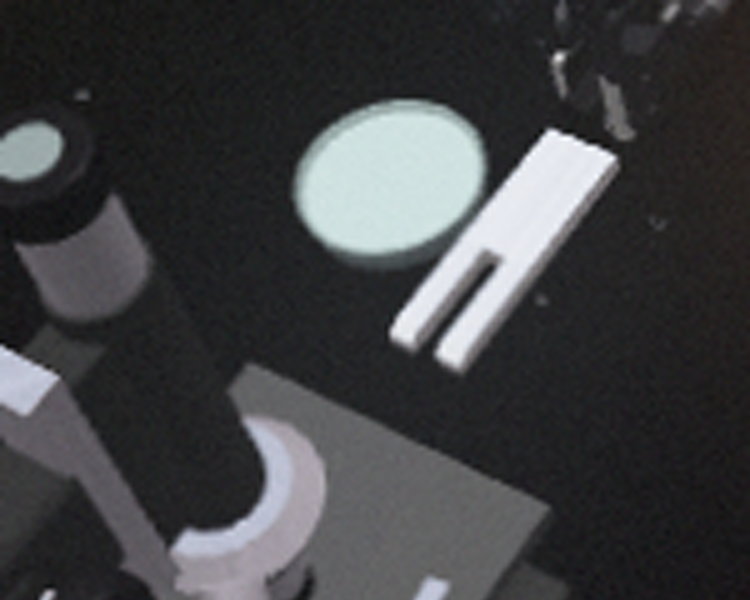

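```bash
python3 - <<'E'
from m import *
c=load('scene7'); z=123.1
S=lambda p:T(*p,z,110,240,5,c)
bl,br=S((551,128)),S((619,158)); bm=(bl+br)/2
tl,tr=S((391,336)),S((463,368)); tm=(tl+tr)/2 # tip, bevel lower
a=np.radians(17.74-90); u=np.array([np.cos(a),np.sin(a)]); tc=np.array([516.1,48.9]); v=np.array([-u[1],u[0]])
print(bm,tm,'back along/lat',(bm-tc)@u,(bm-tc)@v,'tip',(tm-tc)@u,(tm-tc)@v, 'w',np.linalg.norm(bl-br))
E
python3 -m pendant '[[[-0.1,0.2,0.2],[0,-0.6,-0.3],0],[[0,0,0],[0,-0.5,0],0],[[0,0,0],[0.2,-0.8,0],0],[[0,0,0],[0.3,-1.2,0],0],[[0,0,0],[0.2,-0.6,0],0]]' 45 >/dev/null; python3 g2.py -152 0 5
```

```text
[522.24256048  29.80048901] [554.97927618 -65.50283546] back along/lat 20.062936352449295 0.03089141694205239 tip 120.8093059552628 2.17220432424119 w 30.72907424308006
t18.55 [524.3  11.7 116.6] jaw18.18 tilt0.15 F [-0.5  -0.15 -1.22] M [0.035 0.058 0.023] op0.152
stage frame x -173.1 y 0.1 z 16.6 yawerr 0.18  Fx -0.02 Fy -0.52 Fz -1.22
shift cm [ 0.65 -2.01] -1.16 tiltfix [0.04 0.14 0.  ]
```

```bash
python3 -m pendant '[[[0,0.1,-0.1],[0.3,-0.9,0],0],[[0,0,0],[0.25,-0.8,-0.2],0],[[0,0,0],[0,0,-0.4],0],[[0,0,0],[0,0,-0.3],0]]' 45 >/dev/null; python3 g2.py -152 0 3.6
```

```text
t19.05 [530.6  -7.5 107.1] jaw17.98 tilt0.06 F [ 0.67  0.37 -0.99] M [0.043 0.05  0.011] op0.155
stage frame x -152.9 y 0.1 z 7.1 yawerr -0.02  Fx -0.14 Fy 0.75 Fz -0.99
shift cm [ 0.01 -0.09] -0.35 tiltfix [0.03 0.06 0.  ]
```

```bash
python3 -m pendant '[[[0,0,0],[0,0,-0.2],0]]' 45 >/dev/null; for i in 1 2 3; do python3 -m pendant '[[[0,0,0],[0,0,-0.06],0]]' 45 >/dev/null; python3 g2.py -152 0 3.6;done
```

```text
t19.30 [530.   -7.1 103.8] jaw18.02 tilt0.02 F [-1.29  0.27 -0.84] M [ 0.031  0.073 -0.08 ] op0.152
stage frame x -153.6 y -0.3 z 3.8 yawerr 0.02  Fx -0.66 Fy -1.15 Fz -0.84
shift cm [ 0.08 -0.14] -0.02 tiltfix [ 0.01 -0.01  0.  ]
t19.43 [530.   -6.9 103.3] jaw18.04 tilt0.02 F [-0.29 -0.77  1.01] M [ 0.006  0.028 -0.006] op0.154
stage frame x -153.7 y -0.2 z 3.3 yawerr 0.04  Fx 0.64 Fy -0.51 Fz 1.01
shift cm [ 0.07 -0.16] 0.03 tiltfix [ 0.02 -0.    0.  ]
t19.55 [530.2  -6.8 103. ] jaw18.05 tilt0.05 F [-1.05  0.48  2.65] M [-0.161  0.082 -0.091] op0.154
stage frame x -153.7 y -0.1 z 3.0 yawerr 0.05  Fx -0.78 Fy -0.85 Fz 2.65
shift cm [ 0.06 -0.16] 0.06 tiltfix [0.04 0.03 0.  ]
```

```bash
for i in 1 2 3; do python3 -m pendant '[[[0,0,0],[0.17,-0.55,0],0]]' 45 >/dev/null; python3 g2.py -99 0 3.2;done
```

```text
t19.68 [532.2 -12.2 103.4] jaw18.09 tilt0.08 F [0.74 0.34 0.15] M [ 0.018  0.017 -0.044] op0.155
stage frame x -148.0 y 0.2 z 3.4 yawerr 0.09  Fx -0.10 Fy 0.81 Fz 0.15
shift cm [ 1.49 -4.66] -0.02 tiltfix [0.03 0.07 0.  ]
t19.80 [534.1 -18.  103.4] jaw18.10 tilt0.09 F [ 0.34 -0.17 -0.36] M [ 0.054 -0.011 -0.002] op0.155
stage frame x -141.8 y 0.2 z 3.4 yawerr 0.10  Fx 0.27 Fy 0.27 Fz -0.36
shift cm [ 1.3  -4.08] -0.02 tiltfix [0.03 0.08 0.  ]
t19.93 [535.9 -24.1 103.4] jaw18.09 tilt0.09 F [-0.28  0.44  1.06] M [ 0.05   0.032 -0.022] op0.154
stage frame x -135.5 y 0.1 z 3.4 yawerr 0.09  Fx -0.51 Fy -0.13 Fz 1.06
shift cm [ 1.12 -3.48] -0.02 tiltfix [0.03 0.09 0.  ]
```

```bash
for i in 1 2 3; do python3 -m pendant '[[[0,0,0],[0.09,-0.3,-0.01],0]]' 45 >/dev/null; python3 g2.py -99 0 3.2;done
```

```text
t20.05 [537.1 -27.6 103.3] jaw18.06 tilt0.11 F [-0.95  0.84  2.81] M [ 0.005 -0.022  0.016] op0.153
stage frame x -131.8 y 0.2 z 3.3 yawerr 0.06  Fx -1.09 Fy -0.65 Fz 2.81
shift cm [ 1.   -3.12] -0.01 tiltfix [0.03 0.1  0.  ]
t20.18 [538.2 -30.9 103.3] jaw18.05 tilt0.12 F [-0.22  0.79  0.85] M [ 0.029  0.098 -0.007] op0.158
stage frame x -128.3 y 0.2 z 3.3 yawerr 0.05  Fx -0.82 Fy 0.04 Fz 0.85
shift cm [ 0.89 -2.79] -0.01 tiltfix [0.03 0.12 0.  ]
t20.30 [539.2 -33.5 103.4] jaw18.06 tilt0.14 F [-2.07  3.3   3.22] M [0.667 0.247 0.019] op0.156
stage frame x -125.5 y 0.3 z 3.4 yawerr 0.06  Fx -3.77 Fy -0.95 Fz 3.22
shift cm [ 0.79 -2.53] -0.02 tiltfix [-0.07  0.12  0.  ]
```

```bash
for i in 1 2 3; do python3 -m pendant '[[[0,0,0],[0.08,-0.3,0],0]]' 45 >/dev/null; python3 g2.py -99 0 3.2;done
```

```text
t20.43 [539.8 -35.4 103.6] jaw18.11 tilt0.25 F [-1.57  6.84  2.58] M [1.049 0.34  0.065] op0.149
stage frame x -123.6 y 0.2 z 3.6 yawerr 0.11  Fx -6.99 Fy 0.62 Fz 2.58
shift cm [ 0.74 -2.34] -0.04 tiltfix [-0.23  0.1   0.  ]
t20.55 [540.4 -38.  103.6] jaw18.14 tilt0.30 F [-0.79  4.53  1.72] M [0.568 0.323 0.026] op0.155
stage frame x -120.9 y 0.0 z 3.6 yawerr 0.14  Fx -4.56 Fy 0.65 Fz 1.72
shift cm [ 0.67 -2.08] -0.04 tiltfix [-0.29  0.08  0.  ]
t20.68 [541.  -40.8 103.6] jaw18.17 tilt0.33 F [-0.77  4.06  2.62] M [ 0.598  0.311 -0.012] op0.152
stage frame x -118.1 y -0.2 z 3.6 yawerr 0.17  Fx -4.10 Fy 0.52 Fz 2.62
shift cm [ 0.61 -1.81] -0.04 tiltfix [-0.33  0.06  0.  ]
```

```bash
for i in 1 2 3; do python3 -m pendant '[[[-0.1,0,-0.05],[0.13,-0.4,-0.01],0]]' 45 >/dev/null; python3 g2.py -99 0 3.2;done
```

```text
t20.80 [542.2 -44.6 103.5] jaw18.13 tilt0.26 F [-1.83  4.2   4.56] M [ 0.648  0.327 -0.027] op0.155
stage frame x -114.0 y -0.3 z 3.5 yawerr 0.13  Fx -4.56 Fy -0.45 Fz 4.56
shift cm [ 0.49 -1.42] -0.03 tiltfix [-0.26  0.04  0.  ]
t20.93 [543.5 -48.6 103.5] jaw18.09 tilt0.19 F [-0.55  4.56  4.25] M [ 0.816  0.394 -0.025] op0.154
stage frame x -109.8 y -0.3 z 3.5 yawerr 0.09  Fx -4.51 Fy 0.89 Fz 4.25
shift cm [ 0.36 -1.02] -0.03 tiltfix [-0.18  0.04  0.  ]
t21.05 [544.9 -52.7 103.6] jaw18.04 tilt0.12 F [-1.23  4.17  4.15] M [0.899 0.336 0.045] op0.153
stage frame x -105.6 y -0.2 z 3.6 yawerr 0.04  Fx -4.34 Fy 0.12 Fz 4.15
shift cm [ 0.23 -0.62] -0.04 tiltfix [-0.11  0.04  0.  ]
```

```bash
for i in 1 2; do python3 -m pendant '[[[0,0,-0.05],[0.12,-0.3,0],0]]' 45 >/dev/null; python3 g2.py -99 0 3.2;done
python3 - <<'E'
from h import *
c=grab('scene','scene8'); cv2.imwrite(f'pics/scene8c.png',cv2.resize(c['image'][240:400,110:260],None,fx=5,fy=5,interpolation=cv2.INTER_CUBIC)[:600])
E
```

```text
t21.18 [546.  -55.9 103.6] jaw17.98 tilt0.13 F [-0.88  4.63  3.68] M [ 0.873  0.328 -0.032] op0.157
stage frame x -102.2 y -0.1 z 3.6 yawerr -0.02  Fx -4.67 Fy 0.60 Fz 3.68
shift cm [ 0.11 -0.3 ] -0.04 tiltfix [-0.12  0.03  0.  ]
t21.30 [547.2 -59.  103.5] jaw17.92 tilt0.14 F [-1.12  4.78  4.62] M [ 0.885  0.32  -0.052] op0.158
stage frame x -98.8 y 0.0 z 3.5 yawerr -0.08  Fx -4.89 Fy 0.41 Fz 4.62
shift cm [-0.01  0.02] -0.03 tiltfix [-0.13  0.02  0.  ]
```

View pics/scene8c.png

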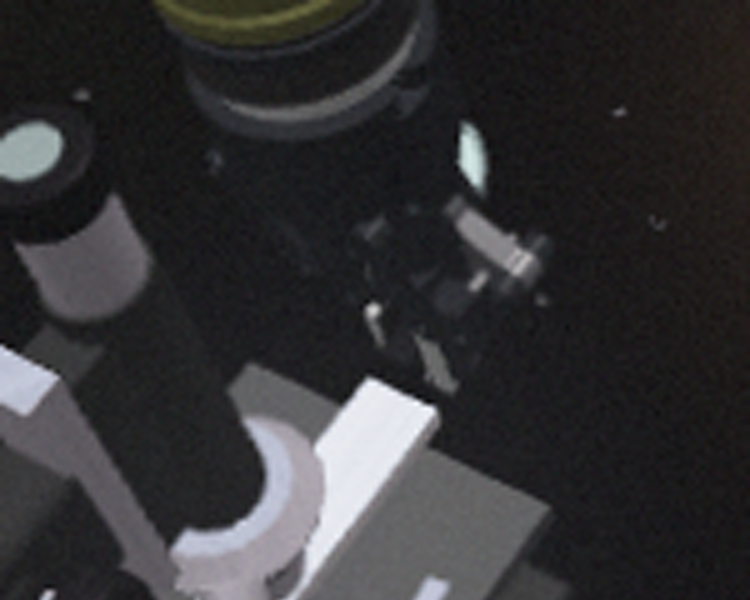

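```bash
python3 -m pendant '[[[0,0,0],[0,0,0.02],0.2],[[0,0,0],[0,0,0],0.38],[[0,0,0],[0,0,0],0.4]]' 45 >/dev/null; python3 g2.py -99 0 3.2; python3 -m pendant '[[[0,0,0],[0,0,0.5],0.4],[[0,0,0],[0,0,2],0.4],[[0,0,0],[0,0,2],0.4]]' 45 >/dev/null; python3 g2.py -180 0 60
```

```text
t21.73 [548.1 -62.3 103. ] jaw17.80 tilt0.23 F [-0.18  0.18  0.05] M [ 0.025 -0.004 -0.022] op0.397
stage frame x -95.4 y -0.1 z 3.0 yawerr -0.20  Fx -0.22 Fy -0.12 Fz 0.05
shift cm [-0.1   0.35] 0.02 tiltfix [0.22 0.07 0.  ]
t22.10 [546.6 -62.7 147.8] jaw17.78 tilt0.31 F [-0.43 -0.02  0.29] M [ 0.044 -0.036  0.081] op0.402
stage frame x -95.5 y -1.7 z 47.8 yawerr -0.22  Fx -0.11 Fy -0.41 Fz 0.29
shift cm [-2.45  8.09] 1.22 tiltfix [ 0.27 -0.16  0.  ]
```

```bash
python3 -m pendant '[[[0,0,0],[-0.9,3,1],0.4],[[0,0,0],[-1.5,5,1.5],0.4],[[0,0,0],[-1.5,5,1],0.4],[[0,0,0],[-3,5,0],0.4],[[0,0,0],[-4,4,0],0.4],[[0,0,0],[-4,3,0],0.4],[[0,0,0],[-2,2,0],0.4],[[0,0,0],[0,0,0],0.4]]' 45
python3 - <<'E'
from h import *
c=grab('scene','scene9'); cv2.imwrite(f'pics/scene9c.png',cv2.resize(c['image'][270:420,100:260],None,fx=5,fy=5,interpolation=cv2.INTER_CUBIC)[:600])
c=grab('top','top9'); cv2.imwrite(f'pics/top9c.png',cv2.resize(c['image'][170:290,400:560],None,fx=5,fy=5,interpolation=cv2.INTER_CUBIC)[:600])
E
```

```text
time_s: 23.1
tcp_pos: [377.1, 214.1, 189.6]
tcp_rot: [0.59, 0.807, 0.002, 0.006]
contact_force: [0.3, 0.4, 0.9]
opening: 0.405
```

View pics/scene9c.png

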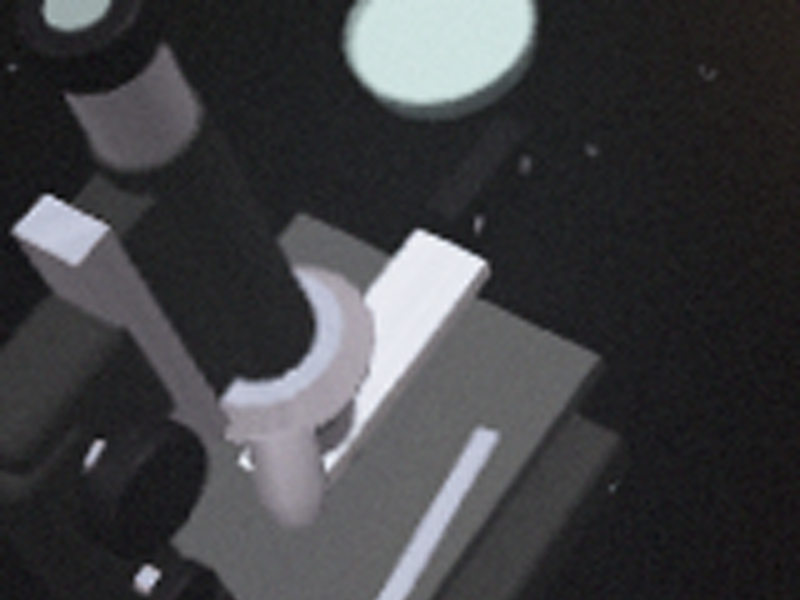

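View pics/top9c.png

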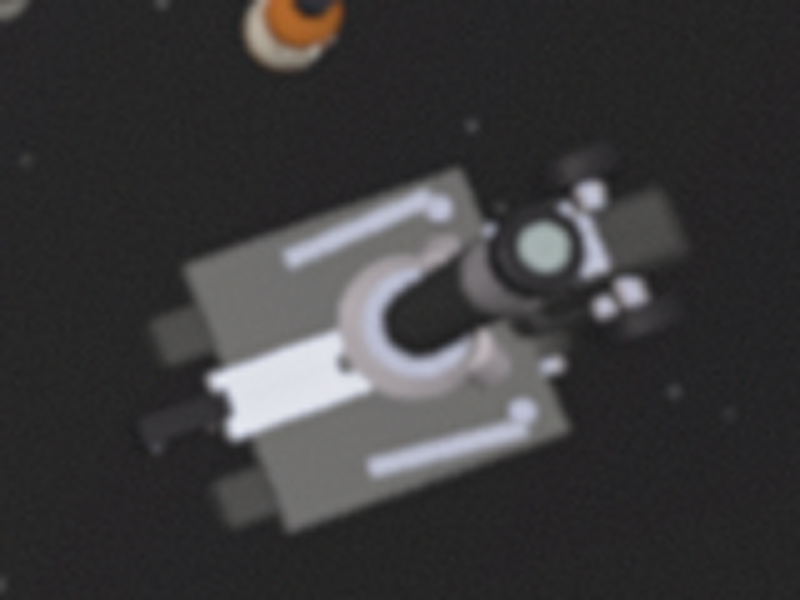

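View pics/top9.png

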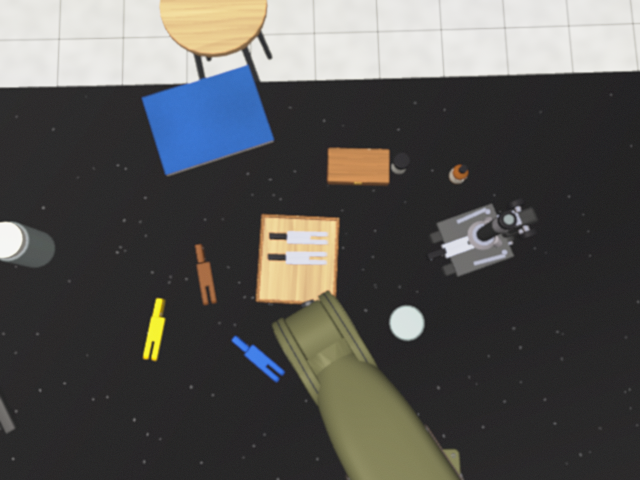

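View pics/scene9.png

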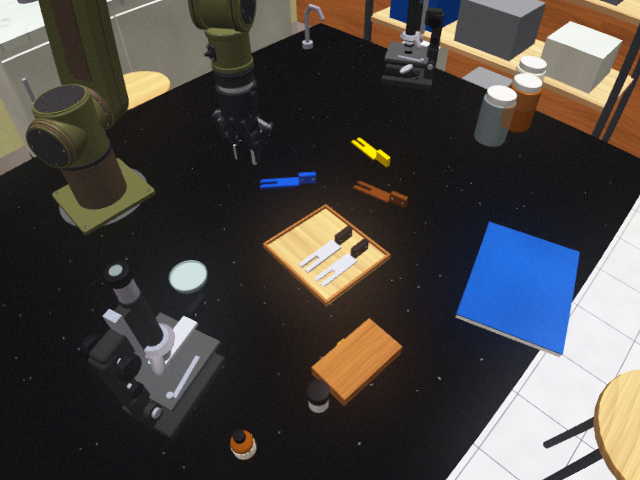

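Run:
```python
from m import *
c=load('top9'); S=lambda p,z:T(*p,z,400,170,5,c)
C=np.array([S(p,100) for p in((185,265),(462,168),(568,432),(290,533))]); A=C.mean(0); d=(C[1]-C[0])+(C[2]-C[3]); u=d/np.linalg.norm(d); v=np.array([-u[1],u[0]])
print(A,np.degrees(np.arctan2(u[1],u[0])))
f=lambda p,z:(((S(p,z)-A)@u).round(1),((S(p,z)-A)@v).round(1))
for n,p,z in(('backL',(212,376),108),('backR',(233,440),108),('slot end',(341,364),108),('edgeL far',(338,333),108),('edgeR far',(368,390),108),('grip rear',(143,436),128),('grip front',(228,405),128)): print(n,f(p,z))
cs=load('scene9'); P=cloud(cs)
S=lambda p,z:T(*p,z,100,270,5,cs)
B=np.array([S(p,100) for p in((303,213),(602,358))]); print('scene front mid',B.mean(0), 'blade back mid',((S((416,230),108)+S((490,265),108))/2))
fm=B.mean(0); bm=(S((416,230),108)+S((490,265),108))/2; a=np.radians(-72);u=np.array([np.cos(a),np.sin(a)]);v=np.array([-u[1],u[0]])
print('scene grip x,y',-68+(bm-fm)@u-22,(bm-fm)@v)
# height along blade via depth
for q in((240,0),): pass
for X,Y in((430,260),(410,300),(400,340),(470,262)):
    print((X,Y),np.median(P[270+Y//5-1:270+Y//5+2,100+X//5-1:100+X//5+2].reshape(-1,3),axis=0).round(1))
```

```text
[ 577.40146407 -153.11821494] -71.91236387742426
backL (np.float64(-77.5), np.float64(12.8))
backR (np.float64(-79.3), np.float64(-17.8))
slot end (np.float64(-20.2), np.float64(-1.8))
edgeL far (np.float64(-16.2), np.float64(12.0))
edgeR far (np.float64(-13.2), np.float64(-17.0))
grip rear (np.float64(-121.6), np.float64(-3.5))
grip front (np.float64(-80.7), np.float64(-3.2))
scene front mid [559.27891251 -87.39892819] blade back mid [553.78771168 -79.11863273]
scene grip x,y -99.57190332669015 -2.6636903075431957
(430, 260) [553.6 -87.9 108.3]
(410, 300) [ 562.  -101.8  107.6]
(400, 340) [ 571.8 -113.6  107.3]
(470, 262) [563.5 -77.6 107.6]
```

Run:
```python
from h import *
for n in('top','scene'):
    ims=[];
    for i in range(6):
        c=viewer.camera(n); ims.append(c['image'].astype(np.float32))
    m=np.mean(ims,0); c['image']=m; np.savez(f'pics/avg_{n}.npz',**c)
m=dict(np.load('pics/avg_top.npz'))
# rectify stage plane z at given height along stage frame at 0.25mm/px
A=np.array([577.7,-153.0]);a=np.radians(-72);u=np.array([np.cos(a),np.sin(a)]);v=np.array([-u[1],u[0]])
def rect(c,z,x0,x1,y0,y1,r):
    xs=np.arange(x0,x1,r); ys=np.arange(y1,y0,-r)
    X,Y=np.meshgrid(xs,ys); W=A+X[...,None]*u+Y[...,None]*v
    W=np.concatenate([W,np.full(X.shape+(1,),z)],-1)
    p=w2px(c,W.reshape(-1,3)).reshape(X.shape+(2,)).astype(np.float32)
    return cv2.remap(c['image'],p[...,0],p[...,1],cv2.INTER_CUBIC)
for n in('top','scene'):
    c=dict(np.load(f'pics/avg_{n}.npz'))
    for z in(100,108):
        g=rect(c,z,-130,80,-75,75,0.25).clip(0,255).astype(np.uint8); np.save(f'pics/r_{n}_{z}.npy',g); cv2.imwrite(f'pics/r_{n}_{z}.png',cv2.resize(g,None,fx=.9,fy=.9))
    g100=cv2.cvtColor(np.load(f'pics/r_{n}_100.npy'),cv2.COLOR_BGR2GRAY).astype(float); g108=cv2.cvtColor(np.load(f'pics/r_{n}_108.npy'),cv2.COLOR_BGR2GRAY).astype(float)
    ys=np.arange(75,-75,-0.25); xs=np.arange(-130,80,.25)
    def prof(g,xa,xb): 
        i=(xs>=xa)&(xs<xb); p=cv2.GaussianBlur(g[:,i].mean(1)[:,None],(1,9),1.5)[:,0]; return np.gradient(p)
    for xa,xb in((-60,-50),(-50,-40),(-40,-30),(-30,-20)):
        d=prof(g108,xa,xb); e=prof(g100,xa,xb)
        t=(ys<30)&(ys>0); b=(ys>-30)&(ys<0)
        tp=ys[t][np.argmax(d[t])]; bt=ys[b][np.argmin(d[b])]
        T_=(ys>55); B_=(ys<-55)
        st=ys[T_][np.argmax(e[T_])]; sb=ys[B_][np.argmin(e[B_])]
        print(n,(xa,xb),'blade',tp,bt,'c',(tp+bt)/2,'stage',st,sb,'c',(st+sb)/2)
```

```text
top (-60, -50) blade 13.0 -17.5 c -2.25 stage 66.0 -66.25 c -0.125
top (-50, -40) blade 13.5 -18.0 c -2.25 stage 65.5 -65.75 c -0.125
top (-40, -30) blade 13.25 -18.25 c -2.5 stage 66.25 -66.0 c 0.125
top (-30, -20) blade 13.5 -17.75 c -2.125 stage 65.75 -65.5 c 0.125
scene (-60, -50) blade 14.25 -16.25 c -1.0 stage 66.5 -63.5 c 1.5
scene (-50, -40) blade 14.5 -15.5 c -0.5 stage 66.5 -55.25 c 5.625
scene (-40, -30) blade 14.5 -25.0 c -5.25 stage 66.25 -62.5 c 1.875
scene (-30, -20) blade 14.0 -20.0 c -3.0 stage 66.25 -70.75 c -2.25
```

View pics/r_top_100.png

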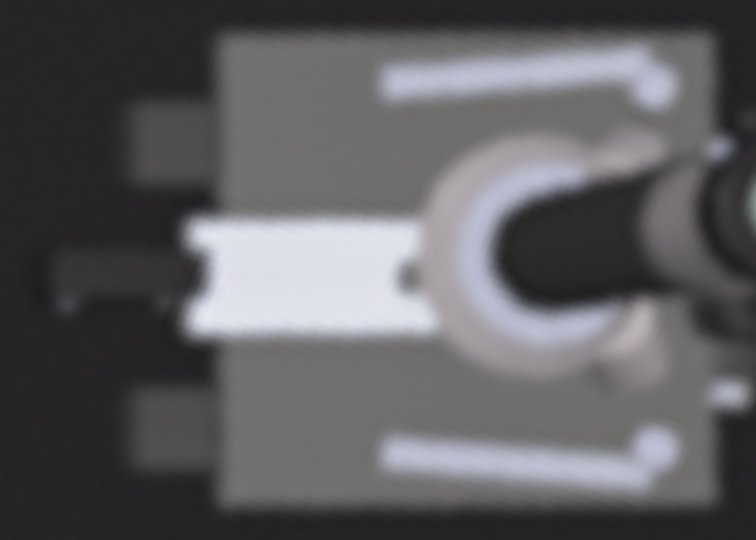

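View pics/r_scene_108.png

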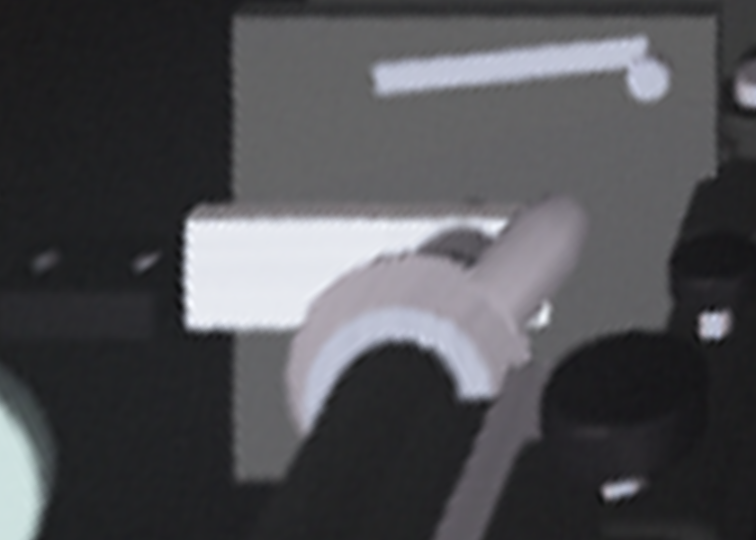

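Run:
```python
from h import *
c=dict(np.load('pics/avg_top.npz')); P=cloud(c)
def h(u,v): 
    q=P[v-1:v+2,u-1:u+2].reshape(-1,3); return np.median(q,axis=0).round(1)
for n,p in(('stage grip',(436,253)),('blade',(455,248)),('blade',(462,246)),('thin grip',(278,236)),('thin blade',(297,237)),('thin prong',(322,234)),('mid grip',(277,257)),('mid blade',(297,258)),('dish',(407,323)),('box',(358,166)),('objcase',(400,160)),('bottle',(459,175))): print(n,h(*p))
o=arm.observe(); print(o['time_s'],o['contact_force'].round(2))
```

```text
stage grip [544.4 -56.2 128.2]
blade [ 557.  -104.5  110. ]
blade [ 561.4 -120.6  109. ]
thin grip [608.3 302.7  34.4]
thin blade [609.1 257.7   9.3]
thin prong [614.9 196.   10.8]
mid grip [557.4 305.9  32.4]
mid blade [556.4 258.7  13.9]
dish [392.3  -0.6  17.8]
box [778.5 102.4  28.6]
objcase [782.2   2.7  57.5]
bottle [ 743.5 -139.4   51.3]
23.8 [-0.3   0.31  0.23]
```

All the checks agree, so I'm handing the job in.

```bash
python3 -c "
from cell import order
print(order.job_done())"
```

```text
the job is handed in; nothing more can be done
None
```

The thick (8 mm) gauge is the one that fits, and I left it in place under the nose. The job was handed in at about 24 s, and no verdict was reported.

- **Thin gauge (4 mm):** it slid under with no drag beyond stage friction. Raising it slowly under the nose, it touched after about 2.6 mm, so the gap is about 6.6 mm. I put it back flat in the tray.
- **Middle gauge (6 mm):** I did not try it. With a 6.6 mm gap it would have slid under free, so it stayed in the tray untouched.
- **Thick gauge (8 mm):** it went in with a peak push of about 7.0 N, right at the stated limit for too thick. It then dragged steadily at 4 to 5 N. That and the measured gap both point to a nose lift of about 1.4 mm. I let go and backed the arm away.

**Last checks:**
- In both cameras the thick gauge lies flat and straight. The slot middle is within about 1 mm of the axis along the slot.
- Across the slot it is about 2.3 mm off centre, give or take 0.7 mm, against a limit of 5 mm. The arm's own reading had said about 0, so the two disagree there. I left it because it was within tolerance.
- The thin and middle gauges lie flat in the tray.
- The four bystanders read within about 2 mm of their starting positions.
- The gripper was clear and its force reading was near zero.
- The nose lift itself could not be seen in the pictures, so it rests on the force and gap readings.

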